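# Pack the snack pots into the lunchbox in reverse order

### The job

The four snack pots stand in the bamboo rack in the order they were filled, the first one next to the black end stop. Pack them into the row of four cells in the green lunchbox in reverse, so that the last one filled (farthest from the black stop) stands nearest the orange clip and the first one filled stands farthest from the clip, one to a cell. Keep each pot upright and set it down on the floor of its cell rather than dropping it.

Things in the scene. Friction and masses are not known exactly. Their poses are not given: they have to be found in the camera images.
- pot_red: Round snack pot standing upright, 78 mm tall: pale grey body 45 mm in diameter, 44 mm high, under a red cylindrical lid 47 mm in diameter and 34 mm tall (the lid does not come off). About 90 g. Origin: centre of its underside; z up its axis. Starts loose in one of the rack's four cells, which one is drawn at random.
- pot_yellow: Round snack pot standing upright, 78 mm tall: pale grey body 45 mm in diameter, 44 mm high, under a yellow cylindrical lid 47 mm in diameter and 34 mm tall (the lid does not come off). About 90 g. Origin: centre of its underside; z up its axis. Starts loose in one of the rack's four cells, which one is drawn at random.
- pot_blue: Round snack pot standing upright, 78 mm tall: pale grey body 45 mm in diameter, 44 mm high, under a blue cylindrical lid 47 mm in diameter and 34 mm tall (the lid does not come off). About 90 g. Origin: centre of its underside; z up its axis. Starts loose in one of the rack's four cells, which one is drawn at random.
- pot_white: Round snack pot standing upright, 78 mm tall: pale grey body 45 mm in diameter, 44 mm high, under a white cylindrical lid 47 mm in diameter and 34 mm tall (the lid does not come off). About 90 g. Origin: centre of its underside; z up its axis. Starts loose in one of the rack's four cells, which one is drawn at random.
- rack: Fixed bamboo rack: a row of four open cells, inner 64 x 64 mm, walls 4 mm thick, 30 mm high, cell floor 6 mm above the bench. Origin: on the bench under the row's middle; y runs along the row, cell centres at x = 0, y = -102, -34, 34, 102 mm. A 12 mm high ledge lies on the -x side, to x = -72 mm. Black end stop, 34 mm high, at y = +148 mm. Left or right of the robot; yaw within 0.3 rad.
- lunchbox: Fixed open green lunchbox, 40 mm high, walls and floor 4 mm thick. Along its -x side a row of four cells, inner 64 x 64 mm. Origin: on the bench under the row's middle; y runs along the row, cell centres at x = 0, y = -102, -34, 34, 102 mm. A wide compartment (unused, holds a low pink block) lies behind, x = 36 to 122 mm. Orange clip outside the +y end, y = +145 mm. Yaw within 0.3 rad.
- tile_red: Fixed red tile, 24 x 40 x 5 mm, lying on the rack's ledge in front of the cell where the red pot starts; it stays there as a reminder of the starting order. Origin: centre of its underside, 54 mm to the -x side of that cell's centre (rack's axes).
- tile_yellow: Fixed yellow tile, 24 x 40 x 5 mm, lying on the rack's ledge in front of the cell where the yellow pot starts; it stays there as a reminder of the starting order. Origin: centre of its underside, 54 mm to the -x side of that cell's centre (rack's axes).
- tile_blue: Fixed blue tile, 24 x 40 x 5 mm, lying on the rack's ledge in front of the cell where the blue pot starts; it stays there as a reminder of the starting order. Origin: centre of its underside, 54 mm to the -x side of that cell's centre (rack's axes).
- tile_white: Fixed white tile, 24 x 40 x 5 mm, lying on the rack's ledge in front of the cell where the white pot starts; it stays there as a reminder of the starting order. Origin: centre of its underside, 54 mm to the -x side of that cell's centre (rack's axes).

How it is judged:
At the end, for the whole second after the job is handed in: All four pots stand at rest in the lunchbox's row, each within 12 mm of a cell centre along and across the row, on the cell floor (underside under 10 mm), upright within 0.1 rad; the pot that was k-th from the rack's black stop is k-th from the end opposite the orange clip (((y of tile_red in the frame of rack between -0.122 and -0.082 m and y of pot_red in the frame of lunchbox between 0.09 and 0.114 m) or (y of tile_red in the frame of rack between -0.054 and -0.014 m and y of pot_red in the frame of lunchbox between 0.022 and 0.046 m) or (y of tile_red in the frame of rack between 0.014 and 0.054 m and y of pot_red in the frame of lunchbox between -0.046 and -0.022 m) or (y of tile_red in the frame of rack between 0.082 and 0.122 m and y of pot_red in the frame of lunchbox between -0.114 and -0.09 m)) and x of pot_red in the frame of lunchbox between -0.012 and 0.012 m and z of each of pot_red, pot_yellow, pot_blue, pot_white in the frame of lunchbox below 0.01 m and angle between each of pot_red, pot_yellow, pot_blue, pot_white's own z axis and vertical below 0.1 rad and linear speed of each of pot_red, pot_yellow, pot_blue, pot_white below 0.02 m/s and angular speed of each of pot_red, pot_yellow, pot_blue, pot_white below 0.2 rad/s and ((y of tile_yellow in the frame of rack between -0.122 and -0.082 m and y of pot_yellow in the frame of lunchbox between 0.09 and 0.114 m) or (y of tile_yellow in the frame of rack between -0.054 and -0.014 m and y of pot_yellow in the frame of lunchbox between 0.022 and 0.046 m) or (y of tile_yellow in the frame of rack between 0.014 and 0.054 m and y of pot_yellow in the frame of lunchbox between -0.046 and -0.022 m) or (y of tile_yellow in the frame of rack between 0.082 and 0.122 m and y of pot_yellow in the frame of lunchbox between -0.114 and -0.09 m)) and x of pot_yellow in the frame of lunchbox between -0.012 and 0.012 m and ((y of tile_blue in the frame of rack between -0.122 and -0.082 m and y of pot_blue in the frame of lunchbox between 0.09 and 0.114 m) or (y of tile_blue in the frame of rack between -0.054 and -0.014 m and y of pot_blue in the frame of lunchbox between 0.022 and 0.046 m) or (y of tile_blue in the frame of rack between 0.014 and 0.054 m and y of pot_blue in the frame of lunchbox between -0.046 and -0.022 m) or (y of tile_blue in the frame of rack between 0.082 and 0.122 m and y of pot_blue in the frame of lunchbox between -0.114 and -0.09 m)) and x of pot_blue in the frame of lunchbox between -0.012 and 0.012 m and ((y of tile_white in the frame of rack between -0.122 and -0.082 m and y of pot_white in the frame of lunchbox between 0.09 and 0.114 m) or (y of tile_white in the frame of rack between -0.054 and -0.014 m and y of pot_white in the frame of lunchbox between 0.022 and 0.046 m) or (y of tile_white in the frame of rack between 0.014 and 0.054 m and y of pot_white in the frame of lunchbox between -0.046 and -0.022 m) or (y of tile_white in the frame of rack between 0.082 and 0.122 m and y of pot_white in the frame of lunchbox between -0.114 and -0.09 m)) and x of pot_white in the frame of lunchbox between -0.012 and 0.012 m); the robot touches nothing.
It fails at once if a pot is tipped by more than 40 degrees (angle between any of pot_red, pot_yellow, pot_blue, pot_white's own z axis and vertical above 0.7 rad).
It fails at once if a pot is dropped: it moves faster than 0.7 m/s while no finger touches it ((linear speed of pot_red above 0.7 m/s and contact force between the fingers and pot_red below 0.01 N) or (linear speed of pot_yellow above 0.7 m/s and contact force between the fingers and pot_yellow below 0.01 N) or (linear speed of pot_blue above 0.7 m/s and contact force between the fingers and pot_blue below 0.01 N) or (linear speed of pot_white above 0.7 m/s and contact force between the fingers and pot_white below 0.01 N)).
It also fails if it takes over 102 s, if anything falls off the work surface, if the arm or the gripper's body presses on something with over 40 N, if the wrist force passes 120 N, or if a joint passes its speed limit or range.

### The arm

A 7-joint arm with a two-finger parallel gripper is mounted at the origin on the work surface. World frame = base frame: x ahead of the robot, y to its left, z up, the work surface at z = 0. Lengths are in m, angles in rad, forces in N, time in s.
With the tool pointing down it reaches from about 0.4 to 0.85 m from the base axis. Payload 4.5 kg.
Tool frame: the origin (TCP) lies midway between the tips of the shut fingers; the grasp point (between the pads) lies 19 mm behind it; z points along the fingers, y is the direction in which the jaws open and shut (so a half turn about z gives the same grasp; the last joint's range is limited). The gripper opens to 88 mm and grips with 3 to 60 N. Pads are 18 mm wide; open, the fingers measure 123 mm over their backs; the gripper's body (75 mm by 187 mm) begins 45 mm behind the grasp point.
Start: joints at [1.18, 0.689, -0.195, 1.565, 0.157, 0.902, -0.215], TCP at [0.258, -0.569, 0.207] pointing down, gripper open.
Joint ranges: [-3.01, 3.01], [-0.46, 2.08], [-1.47, 1.51], [0.13, 2.56], [-1, 4.14], [0.04, 2.09], [-2.66, 2.66]. Speed limits (rad/s): [2.57, 2.57, 3.14, 3.14, 3.14, 3.14, 3.14].

### API

Orientations are given as a unit quaternion [x, y, z, w].
In Python, from plant import r gives the robot as it stands.
- The arm moves only by the tool play_rows, never from a script. Its argument "targets" is a list of rows, each an object of numbers: "jaw": the closure, from 0 (fully open) to 1 (shut); "dx", "dy", "dz": the shift along the tool's x, y, z in m; "yaw": the turn about the tool's z in rad. A call has exactly 5 rows; each row shifts and turns the pose as measured when the row begins, along the tool's axes as they then stand; what a row does not reach is not made up. A row lasts 1/10 s, in which the tool goes at most 50 mm and 8.59 degrees, less where a joint would pass 70% of its speed; a pose out of reach is approached as far as the arm can. A call with a gripper value outside its range is refused whole. The fingers move at their own pace and stop on an object; "squeeze" is the grip in N (left out, the last holds). Time passes only in rows, so rows that do not move let the fingers close, or fill a call up. It gives the time, the measured TCP pose, the force and the opening at its end, in the units of the state.
- r.get_state(): the state, without advancing time (a new reading comes with each control period).
- r.snapshot(name): name is "scene" or "side" or "wrist"; returns a dict with "frame" (384x512x3 uint8, red, green, blue), "z_map" (384x512 float32, m along the optical axis (not along the pixel's ray), 0 where there is no reading), "mtx" (3x3 intrinsics, pixels), "dist_coeffs" ([k1, k2, p1, p2, k3] as OpenCV has them; the pictures are not rectified), "position" and "orientation" of the camera in the world; the wrist camera has in their place "T_tool_cam" (4x4, takes a point from camera to tool coordinates, whose origin is the TCP and whose axes are the flange's). Camera axes: x right, y up, looking along -z (the intrinsics and any distortion apply to the point x, -y, -z); pixel columns grow to the right and rows downward; lengths in m; the calibration is good to about 2 mm. A picture is of the moment at which its call begins: read the wrist's pose just before it.
- r.finish_job(): hands the job in, once; it reports no verdict.
The state is a dict: "clock": time; "q": joint angles; "qd": joint speeds; "joint_torque": joint torques, N m; "tool_pos": TCP position; "eef_rot": TCP orientation; "contact_force": force on the tool from outside, world axes, zero at the start; "moment": the same for the moment, N m; "opening": opening from 0.0 (shut) to 1.0 (fully open).
Only numpy, scipy, OpenCV 4.12 (cv2) and the standard library are available. Lean on these libraries where they do the work, as an engineer would, in place of code of your own. Each camera call takes 0.05 s, during which the arm holds its last target.

## Working session

There is one attempt and no reset: what is moved stays moved. The work goes in short steps, Python scripts to look and compute and a tool call to move; the robot and the scene stay as the last step left them, time stands still between calls to the robot, and variables do not carry over. Pictures are saved under pics/ and viewed, and the job is handed in when it is done.

Besides the shell and the picture viewer there is one more tool, called after "Emit:" as a command line: name --argument value ..., lists and objects as JSON in quotes. play_rows: Moves the arm, as the interface text tells. Its arguments: {"type":"object","properties":{"targets":{"type":"array"},"squeeze":{"type":"number"}},"required":["targets"]}

```bash
mkdir -p pics; ls; python3 - <<'E'
from plant import r
import cv2,pickle
print(r.get_state())
for n in ["scene","side","wrist"]:
    s=r.snapshot(n); pickle.dump(s,open(f"pics/{n}0.pkl","wb"))
    cv2.imwrite(f"pics/{n}0.png",s["frame"][...,::-1])
    print(n,{k:v for k,v in s.items() if k not in("frame","z_map")})
E
```

```text
pics
{'clock': 0.0, 'q': array([ 1.17985133,  0.68998446, -0.19451033,  1.56631103,  0.15729191,
        0.90249838, -0.21508494]), 'qd': array([ 1.04700387e-03,  2.90496609e-05,  8.58563413e-05, -4.98645086e-04,
        1.33776435e-03, -1.27737492e-03, -5.73282739e-04]), 'joint_torque': array([ 1.19663237e-04, -5.27555859e+01, -1.26680911e+00, -1.53428435e+01,
       -5.25914936e-02,  6.77533069e-03,  1.87236465e-04]), 'tool_pos': array([ 0.25722907, -0.5688722 ,  0.20621849]), 'eef_rot': array([ 9.77523961e-01,  2.10822402e-01, -2.52040507e-04, -8.69657930e-04]), 'contact_force': array([-0.02899977,  0.37148425, -0.03721444]), 'moment': array([ 0.00782461, -0.05256061, -0.02196821]), 'opening': 1.0028994019581323}
scene {'mtx': array([[440.76130149,   0.        , 251.01565848],
       [  0.        , 440.76130149, 189.14397061],
       [  0.        ,   0.        ,   1.        ]]), 'dist_coeffs': array([-0.04007773,  0.        ,  0.        ,  0.        ,  0.        ]), 'position': array([ 1.03054261, -0.39527086,  0.96041042]), 'orientation': array([0.27698602, 0.14397426, 0.45782035
[... 322 characters left out ...]
3745163]), 'orientation': array([ 0.46054227, -0.07916222, -0.17103524,  0.86739905])}
wrist {'mtx': array([[328.58654597,   0.        , 257.10116636],
       [  0.        , 328.58654597, 195.71296449],
       [  0.        ,   0.        ,   1.        ]]), 'dist_coeffs': array([-0.09075447,  0.        ,  0.        ,  0.        ,  0.        ]), 'T_tool_cam': array([[ 2.62185201e-04,  9.47365885e-01,  3.20152794e-01,
         8.25377245e-02],
       [ 9.99999406e-01,  9.02662367e-05, -1.08604456e-03,
         1.85608587e-04],
       [-1.05778055e-03,  3.20152888e-01, -9.47365299e-01,
        -1.77294303e-01],
       [ 0.00000000e+00,  0.00000000e+00,  0.00000000e+00,
         1.00000000e+00]])}
```

View pics/scene0.png

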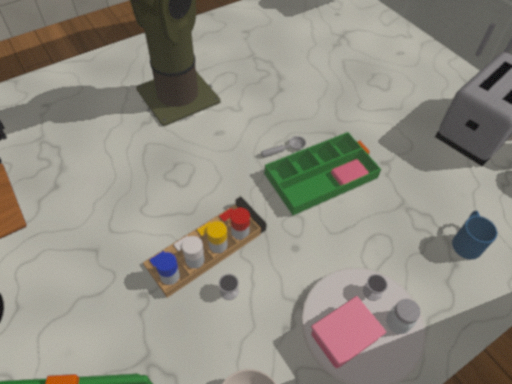

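View pics/side0.png

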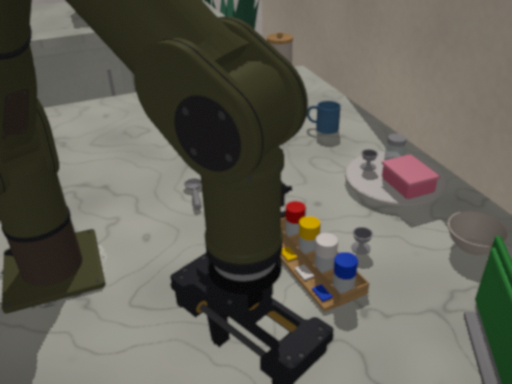

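View pics/wrist0.png

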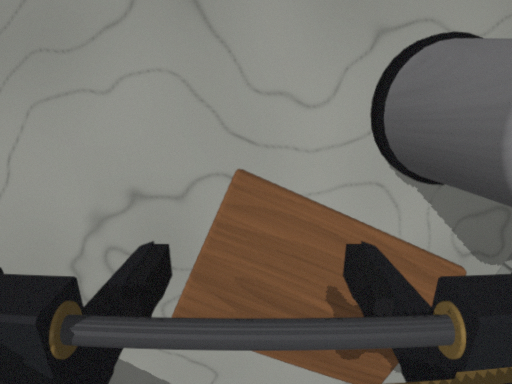

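The scene view shows the rack with blue (165,265), white (192,250), yellow (216,235) and red (240,220), and the black stop by red. The lunchbox is at about (320,170) with the orange clip at (364,147). Next I measure positions from the depth map.

```bash
cat > h.py <<'E'
import numpy as np,cv2,pickle
from scipy.spatial.transform import Rotation as R
def cam_T(s,st=None):
    T=np.eye(4)
    if "position" in s:
        T[:3,:3]=R.from_quat(s["orientation"]).as_matrix();T[:3,3]=s["position"];return T
    W=np.eye(4);W[:3,:3]=R.from_quat(st["eef_rot"]).as_matrix();W[:3,3]=st["tool_pos"]
    return W@s["T_tool_cam"]
def cloud(s,st=None):
    h,w=s["z_map"].shape
    u,v=np.meshgrid(np.arange(w),np.arange(h))
    p=cv2.undistortPoints(np.stack([u,v],-1).reshape(-1,1,2).astype(float),s["mtx"],s["dist_coeffs"]).reshape(h,w,2)
    z=s["z_map"]
    P=np.stack([p[...,0]*z,-p[...,1]*z,-z],-1)
    T=cam_T(s,st)
    X=P@T[:3,:3].T+T[:3,3]
    X[z<=0]=np.nan
    return X
E
python3 - <<'E'
from h import *
for n in["scene","side"]:
    s=pickle.load(open(f"pics/{n}0.pkl","rb"));X=cloud(s)
    hsv=cv2.cvtColor(s["frame"],cv2.COLOR_RGB2HSV);H,S,V=[hsv[...,i].astype(int) for i in range(3)]
    z=X[...,2]
    rng=(X[...,0]>.25)&(X[...,0]<.9)&(abs(X[...,1])<.55)
    if n=="scene":
        print("bench z",np.nanmedian(z[300:330,40:100]))
    top=rng&(z>.075)&(z<.095)
    nl,lab,stt,c=cv2.connectedComponentsWithStats(top.astype(np.uint8))
    for i in range(1,nl):
        if stt[i,4]>40:
            m=lab==i; print(n,"top",c[i].round(),stt[i,4],X[m].mean(0).round(4),(X[m].max(0)+X[m].min(0))[:2].round(4)/2,np.median(s["frame"][m],0))
    g=rng&(H>50)&(H<80)&(S>120)
    print("green",g.sum())
    rim=g&(z>.034)&(z<.05)
    if rim.sum()>50:
        pts=X[rim][:,:2].astype(np.float32)
        print("rim rect",rim.sum(),np.median(z[rim]),cv2.minAreaRect(pts),cv2.boxPoints(cv2.minAreaRect(pts)))
    o=rng&(H>5)&(H<18)&(S>180)&(V>150)
    if o.sum(): print("orange",o.sum(),np.nanmedian(X[o],0))
    k=rng&(V<60)&(z>.028)&(z<.042)
    if k.sum(): print("black",k.sum(),np.nanmedian(X[k],0))
    for nm,hl,hh in [("red",170,10),("yel",22,32),("blue",105,125)]:
        hm=((H>=hl)|(H<=hh)) if hl>hh else ((H>=hl)&(H<=hh))
        m=rng&hm&(S>150)&(z>.01)&(z<.025)
        if m.sum(): print("tile",nm,m.sum(),np.median(X[m],0).round(4))
    m=rng&(S<60)&(V>150)&(z>.012)&(z<.025); print("whitetile?",m.sum(),np.median(X[m],0).round(4))
E
```

```text
bench z -4.125820411882142e-05
scene top [240. 217.] 280 [ 0.5468 -0.1018  0.0828] [ 0.5456 -0.1012] [164.  45.  40.]
scene top [477. 226.] 237 [0.8687 0.3609 0.0814] [0.87015 0.3597 ] [56. 76. 94.]
scene top [217. 230.] 297 [ 0.5499 -0.1672  0.0827] [ 0.54895 -0.16665] [197. 155.  15.]
scene top [192. 246.] 323 [ 0.5556 -0.2346  0.083 ] [ 0.5538 -0.2341] [190. 182. 177.]
scene top [165. 262.] 346 [ 0.5603 -0.3036  0.0835] [ 0.55795 -0.30305] [ 49.  65. 155.]
scene top [342. 322.] 1072 [ 0.8723 -0.0574  0.0766] [ 0.8718  -0.05605] [201. 122. 139.]
green 2397
rim rect 383 0.038653950464032416 ((0.5083594918251038, 0.18346692621707916), (0.270544171333313, 0.15412954986095428), 84.72520446777344) [[0.41918516 0.05585244]
 [0.572662   0.04168293]
 [0.5975338  0.3110814 ]
 [0.444057   0.32525092]]
orange 106 [ 0.72818275 -0.54114373  0.18863373]
black 154 [ 0.52919306 -0.054617    0.03295059]
tile red 100 [ 0.4856 -0.1057  0.0163]
tile yel 69 [ 0.4914 -0.1763  0.0164]
tile blue 21 [ 0.5057 -0.3201  0.0173]
whitetile? 1668 [0.8075 0.0242 0.0235]
side top [326. 107.] 141 [0.8688 0.3569 0.0
[... 292 characters left out ...]
   0.]
side top [327. 241.] 332 [ 0.5508 -0.2391  0.0838] [ 0.55335 -0.2339 ] [184.5 178.  173. ]
side top [346. 261.] 361 [ 0.5556 -0.3078  0.0839] [ 0.5568  -0.30445] [ 29.  59. 153.]
side top [490. 302.] 259 [ 0.7363 -0.5028  0.0848] [ 0.73935 -0.4987 ] [25. 65. 29.]
green 2176
rim rect 175 0.042224120768926676 ((0.7373259663581848, -0.5011365413665771), (0.10974648594856262, 0.0036716421600431204), 60.43233871459961) [[ 0.70865196 -0.54795796]
 [ 0.71184546 -0.5497697 ]
 [ 0.766      -0.45431513]
 [ 0.7628065  -0.45250338]]
black 19 [ 0.53212069 -0.05769341  0.03499738]
tile yel 136 [ 0.4939 -0.1757  0.018 ]
tile blue 150 [ 0.5063 -0.3087  0.0179]
whitetile? 277 [ 0.7936 -0.0202  0.024 ]
```

```bash
cat >> h.py <<'E'
def phi(q):
    x=R.from_quat(q).as_matrix()[:,0];return np.arctan2(x[1],x[0])
def plan(p,ph,tp,tph,step=.045,n=None):
    """rows toward target, tool pointing down"""
    p=np.array(p,float);tp=np.array(tp,float);rows=[]
    for _ in range(40):
        d=tp-p;L=np.linalg.norm(d);a=(tph-ph+np.pi)%(2*np.pi)-np.pi
        if L<.0006 and abs(a)<.004: break
        d=d*min(1,step/max(L,1e-9));a=np.clip(a,-.14,.14)
        dx=d[0]*np.cos(ph)+d[1]*np.sin(ph);dy=d[0]*np.sin(ph)-d[1]*np.cos(ph);dz=-d[2]
        rows.append([round(dx,3),round(dy,3),round(dz,3),round(-a,2)])
        p=p+d;ph=ph+a
    return rows
def show(rows):
    for i,x in enumerate(rows): print(("-- " if i%5==0 else "   ")+str(x))
E
python3 - <<'E'
from h import *
from plant import r
s=r.get_state();show(plan(s["tool_pos"],phi(s["eef_rot"]),[.5,.2,.27],1.6))
E
```

```text
-- [np.float64(0.03), np.float64(-0.033), np.float64(-0.004), np.float64(-0.14)]
   [np.float64(0.034), np.float64(-0.029), np.float64(-0.004), np.float64(-0.14)]
   [np.float64(0.038), np.float64(-0.024), np.float64(-0.004), np.float64(-0.14)]
   [np.float64(0.041), np.float64(-0.018), np.float64(-0.004), np.float64(-0.14)]
   [np.float64(0.043), np.float64(-0.012), np.float64(-0.004), np.float64(-0.14)]
-- [np.float64(0.044), np.float64(-0.006), np.float64(-0.004), np.float64(-0.14)]
   [np.float64(0.045), np.float64(-0.0), np.float64(-0.004), np.float64(-0.14)]
   [np.float64(0.044), np.float64(0.006), np.float64(-0.004), np.float64(-0.14)]
   [np.float64(0.043), np.float64(0.012), np.float64(-0.004), np.float64(-0.06)]
   [np.float64(0.042), np.float64(0.015), np.float64(-0.004), np.float64(-0.0)]
-- [np.float64(0.042), np.float64(0.015), np.float64(-0.004), np.float64(-0.0)]
   [np.float64(0.042), np.float64(0.015), np.float64(-0.004), np.float64(-0.0)]
   [np.float64(0.042), np.float64(0.015), np.float64(-0.004), np.float64(-0.0)]
   [np.float64(0.042), np.float64(0.015), np.float64(-0.004), np.float64(-0.0)]
   [np.float64(0.042), np.float64(0.015), np.float64(-0.004), np.float64(-0.0)]
-- [np.float64(0.042), np.float64(0.015), np.float64(-0.004), np.float64(-0.0)]
   [np.float64(0.042), np.float64(0.015), np.float64(-0.004), np.float64(-0.0)]
   [np.float64(0.041), np.float64(0.014), np.float64(-0.003), np.float64(-0.0)]
```

Emit:
play_rows --targets '[{"jaw":0,"dx":0.03,"dy":-0.033,"dz":-0.004,"yaw":-0.14},{"jaw":0,"dx":0.034,"dy":-0.029,"dz":-0.004,"yaw":-0.14},{"jaw":0,"dx":0.038,"dy":-0.024,"dz":-0.004,"yaw":-0.14},{"jaw":0,"dx":0.041,"dy":-0.018,"dz":-0.004,"yaw":-0.14},{"jaw":0,"dx":0.043,"dy":-0.012,"dz":-0.004,"yaw":-0.14}]' --squeeze 15

```text
clock: 0.65
tool_pos: [0.3216, -0.3551, 0.224]
eef_rot: [0.842, 0.539, -0.002, -0.0]
contact_force: [1.6, -0.2, -0.6]
opening: 1.004
```

Emit:
play_rows --targets '[{"jaw":0,"dx":0.044,"dy":-0.006,"dz":-0.004,"yaw":-0.14},{"jaw":0,"dx":0.045,"dy":0.0,"dz":-0.004,"yaw":-0.14},{"jaw":0,"dx":0.044,"dy":0.006,"dz":-0.004,"yaw":-0.14},{"jaw":0,"dx":0.043,"dy":0.012,"dz":-0.004,"yaw":-0.06},{"jaw":0,"dx":0.042,"dy":0.015,"dz":-0.004,"yaw":0}]'

```text
clock: 1.15
tool_pos: [0.384, -0.1322, 0.2441]
eef_rot: [0.682, 0.731, -0.002, -0.0]
contact_force: [0.7, -0.9, 0.2]
opening: 0.997
```

Emit:
play_rows --targets '[{"jaw":0,"dx":0.042,"dy":0.015,"dz":-0.004,"yaw":0},{"jaw":0,"dx":0.042,"dy":0.015,"dz":-0.004,"yaw":0},{"jaw":0,"dx":0.042,"dy":0.015,"dz":-0.004,"yaw":0},{"jaw":0,"dx":0.042,"dy":0.015,"dz":-0.004,"yaw":0},{"jaw":0,"dx":0.042,"dy":0.015,"dz":-0.004,"yaw":0}]'

```text
clock: 1.65
tool_pos: [0.4448, 0.0907, 0.2641]
eef_rot: [0.683, 0.731, -0.003, 0.0]
contact_force: [0.6, 0.3, 0.4]
opening: 1.001
```

Emit:
play_rows --targets '[{"jaw":0,"dx":0.042,"dy":0.015,"dz":-0.004,"yaw":0},{"jaw":0,"dx":0.042,"dy":0.015,"dz":-0.004,"yaw":0},{"jaw":0,"dx":0.042,"dy":0.015,"dz":-0.004,"yaw":0},{"jaw":0},{"jaw":0}]'

```text
invalid input
```

```bash
python3 - <<'E'
from h import *
from plant import r
st=r.get_state();s=r.snapshot("wrist");pickle.dump((st,s),open("pics/w1.pkl","wb"))
cv2.imwrite("pics/w1.png",s["frame"][...,::-1]);print(st["tool_pos"],phi(st["eef_rot"]),st["q"],st["clock"])
E
```

```text
[0.44478139 0.09072261 0.26412158] 1.6390303210405215 [ 0.10158706  0.43201679 -0.59411567  1.96353127  0.32221424  0.84427379
 -0.59982698] 1.65
```

View pics/w1.png

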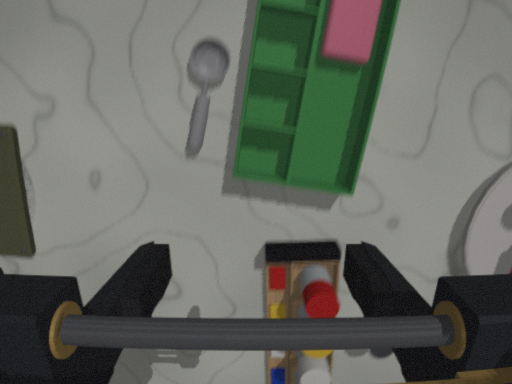

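The wrist view shows the lunchbox cut off at the top (x 235–400, y 0–195) and the rack end with the tiles at (275,270–375). Rows need every key, so I repeat the rest of the move.

Emit:
play_rows --targets '[{"jaw":0,"dx":0.042,"dy":0.015,"dz":-0.004,"yaw":0},{"jaw":0,"dx":0.042,"dy":0.015,"dz":-0.004,"yaw":0},{"jaw":0,"dx":0.042,"dy":0.015,"dz":-0.004,"yaw":0},{"jaw":0,"dx":0.03,"dy":0,"dz":0,"yaw":0},{"jaw":0,"dx":0,"dy":0,"dz":0,"yaw":0}]'

```text
clock: 2.2
tool_pos: [0.4779, 0.2608, 0.2767]
eef_rot: [0.678, 0.735, 0.002, -0.002]
contact_force: [-1.2, 0.6, -0.4]
opening: 0.994
```

```bash
python3 - <<'E'
from h import *
from plant import r
st=r.get_state();s=r.snapshot("wrist");pickle.dump((st,s),open("pics/w2.pkl","wb"))
cv2.imwrite("pics/w2.png",s["frame"][...,::-1]);print(st["tool_pos"],phi(st["eef_rot"]),st["q"],st["clock"])
s=r.snapshot("side");pickle.dump(s,open("pics/side1.pkl","wb"));cv2.imwrite("pics/side1.png",s["frame"][...,::-1])
s=r.snapshot("scene");pickle.dump(s,open("pics/scene1.pkl","wb"))
E
```

```text
[0.47792727 0.26084671 0.27672024] 1.6527700376923269 [-0.2243342   0.54114893 -0.58088149  1.70879598  0.33959703  0.98993607
 -0.8450628 ] 2.2
```

View pics/w2.png

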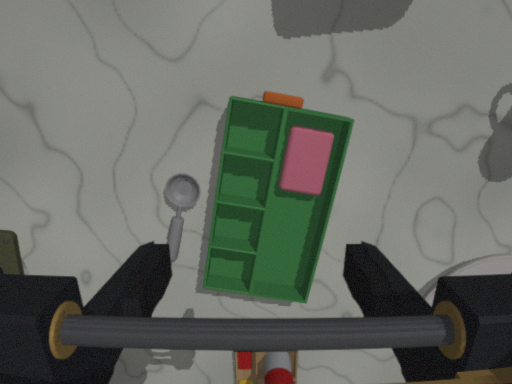

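View pics/side1.png

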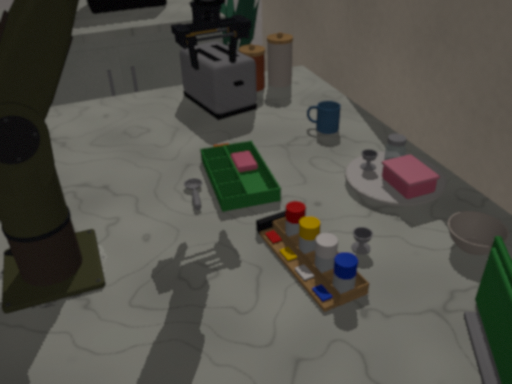

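The wrist view now shows the whole lunchbox, with corners near (230,97), (352,119), (306,301) and (204,290), and the clip at (283,99) on the +y end. The side view shows the tiles in the order red, yellow, white, blue from the stop.

```bash
cat > box.py <<'E'
from h import *
from scipy.optimize import minimize
st,w=pickle.load(open("pics/w2.pkl","rb"))
views={"wrist":(cloud(w,st),w)}
for n in["scene","side"]:
    s=pickle.load(open(f"pics/{n}1.pkl","rb"));views[n]=(cloud(s),s)
# rim model: set of wall lines at top; cost = distance to nearest wall-centre segment
L=.136
segs=[((-34,-138),(-34,138)),((34,-138),(34,138)),((124,-138),(124,138))]+[((-36,y),(34,y)) for y in(-136,-68,0,68,136)]+[((34,y),(126,y)) for y in(-136,136)]
segs=np.array(segs)/1000.
def dist(P):
    D=[]
    for a,b in segs:
        t=np.clip(((P-a)@(b-a))/((b-a)@(b-a)),0,1);D.append(np.linalg.norm(P-a-t[:,None]*(b-a),axis=1))
    return np.min(D,0)
for n,(X,s) in views.items():
    hsv=cv2.cvtColor(s["frame"],cv2.COLOR_RGB2HSV);H,S=[hsv[...,i].astype(int) for i in range(2)]
    g=(H>50)&(H<80)&(S>100)&(X[...,0]>.35)&(X[...,0]<.65)&(X[...,1]>0)&(X[...,1]<.4)
    z=X[...,2];m=g&(z>.036)&(z<.046)
    P=X[m][:,:2]
    f=lambda v:np.mean(np.minimum(dist((P-v[:2])@np.array([[np.cos(v[2]),-np.sin(v[2])],[np.sin(v[2]),np.cos(v[2])]])),.008)**2)*1e6
    best=min((minimize(f,[x,y,-.1],method="Nelder-Mead",options=dict(xatol=1e-5,fatol=1e-4,initial_simplex=[[x,y,-.1],[x+.01,y,-.1],[x,y+.01,-.1],[x,y,-.05]])) for x in np.arange(.44,.49,.01) for y in np.arange(.16,.22,.012)),key=lambda o:o.fun)
    print(n,m.sum(),"rimz",np.median(z[m]),best.x.round(4),best.fun)
    o=(H>5)&(H<18)&(S>170)&(X[...,0]>.35)&(X[...,0]<.65)&(X[...,1]>.2)&(X[...,1]<.4)
    if o.sum(): print(" clip",X[o].mean(0).round(3))
X,s=views["side"];z=X[...,2]
top=(z>.075)&(z<.095)&(X[...,0]>.45)&(X[...,0]<.65)&(abs(X[...,1])<.4)
nl,lab,stt,c=cv2.connectedComponentsWithStats(top.astype(np.uint8))
for n in ["side","scene"]:
    X,s=views[n];z=X[...,2];top=(z>.080)&(z<.090)&(X[...,0]>.45)&(X[...,0]<.65)&(X[...,1]<0)&(X[...,1]>-.4)
    nl,lab,stt,c=cv2.connectedComponentsWithStats(top.astype(np.uint8))
    for i in range(1,nl):
        if stt[i,4]>40: m=lab==i; cc,rad=cv2.minEnclosingCircle(X[m][:,:2].astype(np.float32)); print(n,np.array(cc).round(4),round(rad,4),np.median(s["frame"][m],0))
E
python3 box.py
```

```text
wrist 3119 rimz 0.039459666845607255 [ 0.46    0.1904 -0.0898] 6.7376985413992845
 clip [0.503 0.331 0.037]
scene 562 rimz 0.03882196499031576 [ 0.4623  0.1895 -0.0901] 8.57473408993043
 clip [0.508 0.331 0.037]
side 589 rimz 0.03980917733474154 [ 0.462   0.1889 -0.0885] 6.342183729125388
side [ 0.5446 -0.1031] 0.025 [123.  18.  17.]
side [ 0.5477 -0.167 ] 0.0254 [147. 116.   0.]
side [ 0.5533 -0.235 ] 0.024 [141. 136. 133.]
side [ 0.5576 -0.3051] 0.0249 [ 19.  43. 115.]
scene [ 0.5452 -0.1013] 0.0244 [168.  45.  40.]
scene [ 0.5478 -0.1664] 0.0244 [202. 158.  10.]
scene [ 0.5538 -0.2331] 0.0242 [195. 187. 182.]
scene [ 0.5584 -0.3025] 0.0241 [ 51.  67. 160.]
```

Both views agree to about 2 mm. The box is at (0.461, 0.190) with yaw -0.090, and the stop and clip ends are confirmed. I start with the red pot.

```bash
cat > go.py <<'E'
import sys
from h import *
from plant import r
a=[float(x) for x in sys.argv[1:5]];step=float(sys.argv[5]) if len(sys.argv)>5 else .045
s=r.get_state();print(s["tool_pos"].round(4),round(phi(s["eef_rot"]),3),"tilt",R.from_quat(s["eef_rot"]).as_matrix()[:2,2].round(3),"t",s["clock"],"F",s["contact_force"].round(1),"op",round(s["opening"],3))
for i,x in enumerate(plan(s["tool_pos"],phi(s["eef_rot"]),a[:3],a[3],step)): print("--" if i%5==0 else "  ",*map(float,x))
E
python3 go.py .545 -.102 .14 1.636
```

```text
[0.4793 0.2541 0.2762] 1.645 tilt [0. 0.] t 2.35 F [ 0.2 -0.7 -0.9] op 1.003
-- -0.042 0.005 0.016 0.01
   -0.042 0.005 0.016 -0.0
   -0.042 0.005 0.016 -0.0
   -0.042 0.005 0.016 -0.0
   -0.042 0.005 0.016 -0.0
-- -0.042 0.005 0.016 -0.0
   -0.042 0.005 0.016 -0.0
   -0.042 0.005 0.016 -0.0
   -0.025 0.003 0.009 -0.0
```

Emit:
play_rows --targets '[{"jaw":0,"dx":-0.042,"dy":0.005,"dz":0.016,"yaw":0.01},{"jaw":0,"dx":-0.042,"dy":0.005,"dz":0.016,"yaw":0},{"jaw":0,"dx":-0.042,"dy":0.005,"dz":0.016,"yaw":0},{"jaw":0,"dx":-0.042,"dy":0.005,"dz":0.016,"yaw":0},{"jaw":0,"dx":-0.042,"dy":0.005,"dz":0.016,"yaw":0}]'

```text
clock: 2.85
tool_pos: [0.519, 0.0383, 0.1957]
eef_rot: [0.683, 0.73, 0.003, 0.001]
contact_force: [1.3, -0.1, 0.2]
opening: 1.001
```

Emit:
play_rows --targets '[{"jaw":0,"dx":-0.042,"dy":0.005,"dz":0.016,"yaw":0},{"jaw":0,"dx":-0.042,"dy":0.005,"dz":0.016,"yaw":0},{"jaw":0,"dx":-0.042,"dy":0.005,"dz":0.016,"yaw":0},{"jaw":0,"dx":-0.025,"dy":0.003,"dz":0.009,"yaw":0},{"jaw":0,"dx":0,"dy":0,"dz":0,"yaw":0}]'

```text
clock: 3.35
tool_pos: [0.5391, -0.1392, 0.1341]
eef_rot: [0.693, 0.721, -0.005, 0.002]
contact_force: [-0.4, 0.3, -0.7]
opening: 1.005
```

```bash
python3 go.py .545 -.102 .051 1.636 .03
```

```text
[ 0.5391 -0.1392  0.1341] 1.61 tilt [-0.003 -0.009] t 3.35 F [-0.4  0.3 -0.7] op 1.005
-- 0.012 0.002 0.027 -0.03
   0.012 0.003 0.027 -0.0
   0.012 0.003 0.027 -0.0
   0.0 0.0 0.001 -0.0
```

It coasted past the target after a fast row, so I correct slowly at this height before descending.

Emit:
play_rows --targets '[{"jaw":0,"dx":0,"dy":0,"dz":0,"yaw":0},{"jaw":0,"dx":0.012,"dy":0.003,"dz":0,"yaw":-0.02},{"jaw":0,"dx":0.012,"dy":0.003,"dz":0,"yaw":0},{"jaw":0,"dx":0.006,"dy":0,"dz":0,"yaw":0},{"jaw":0,"dx":0,"dy":0,"dz":0,"yaw":0}]'

```text
clock: 3.85
tool_pos: [0.5428, -0.1025, 0.1358]
eef_rot: [0.684, 0.73, -0.003, 0.002]
contact_force: [-0.1, -0.5, -0.2]
opening: 1.004
```

```bash
python3 go.py .545 -.102 .051 1.636 .03
```

```text
[ 0.5428 -0.1025  0.1358] 1.635 tilt [-0.002 -0.007] t 3.85 F [-0.1 -0.5 -0.2] op 1.004
-- 0.0 0.001 0.03 -0.0
   0.0 0.001 0.03 -0.0
   0.0 0.001 0.025 -0.0
```

Emit:
play_rows --targets '[{"jaw":0,"dx":0,"dy":0.001,"dz":0.025,"yaw":0},{"jaw":0,"dx":0,"dy":0.001,"dz":0.025,"yaw":0},{"jaw":0,"dx":0,"dy":0,"dz":0.018,"yaw":0},{"jaw":0,"dx":0,"dy":0,"dz":0.008,"yaw":0},{"jaw":0,"dx":0,"dy":0,"dz":0,"yaw":0}]'

```text
clock: 4.35
tool_pos: [0.5477, -0.0971, 0.06]
eef_rot: [0.68, 0.733, -0.001, 0.004]
contact_force: [-0.3, 0.0, 0.6]
opening: 1.0
```

```bash
python3 go.py .545 -.102 .051 1.636 .03
```

```text
[ 0.5477 -0.0971  0.06  ] 1.645 tilt [ 0.004 -0.006] t 4.35 F [-0.3  0.   0.6] op 1.0
-- -0.005 -0.003 0.009 0.01
```

Emit:
play_rows --targets '[{"jaw":0,"dx":-0.003,"dy":-0.002,"dz":0.006,"yaw":0.01},{"jaw":0,"dx":-0.002,"dy":0,"dz":0.003,"yaw":0},{"jaw":0,"dx":0,"dy":0,"dz":0,"yaw":0},{"jaw":0,"dx":0,"dy":0,"dz":0,"yaw":0},{"jaw":0,"dx":0,"dy":0,"dz":0,"yaw":0}]'

```text
clock: 4.85
tool_pos: [0.5478, -0.1028, 0.053]
eef_rot: [0.685, 0.729, 0.0, 0.005]
contact_force: [0.3, -0.7, 0.2]
opening: 0.998
```

```bash
python3 go.py .545 -.102 .051 1.636 .03
```

```text
[ 0.5478 -0.1028  0.053 ] 1.634 tilt [ 0.008 -0.007] t 4.85 F [ 0.3 -0.7  0.2] op 0.998
-- 0.001 -0.003 0.002 -0.0
```

Emit:
play_rows --targets '[{"jaw":0.3,"dx":0.001,"dy":-0.002,"dz":0.001,"yaw":0},{"jaw":0.6,"dx":0,"dy":0,"dz":0,"yaw":0},{"jaw":1,"dx":0,"dy":0,"dz":0,"yaw":0},{"jaw":1,"dx":0,"dy":0,"dz":0,"yaw":0},{"jaw":1,"dx":0,"dy":0,"dz":0,"yaw":0}]' --squeeze 20

```text
clock: 5.35
tool_pos: [0.5459, -0.1018, 0.0525]
eef_rot: [0.685, 0.729, 0.001, 0.006]
contact_force: [-0.8, 0.9, 0.5]
opening: 0.571
```

```bash
python3 go.py .4518 .0884 .17 1.481 .03
```

```text
[ 0.5459 -0.1018  0.0525] 1.634 tilt [ 0.009 -0.007] t 5.35 F [-0.8  0.9  0.5] op 0.571
-- 0.024 -0.01 -0.015 0.14
   0.023 -0.013 -0.015 0.01
   0.022 -0.014 -0.015 -0.0
   0.022 -0.014 -0.015 -0.0
   0.022 -0.014 -0.015 -0.0
-- 0.022 -0.014 -0.015 -0.0
   0.022 -0.014 -0.015 -0.0
   0.022 -0.014 -0.015 -0.0
   0.002 -0.001 -0.001 -0.0
```

Emit:
play_rows --targets '[{"jaw":1,"dx":0,"dy":0,"dz":0,"yaw":0},{"jaw":1,"dx":0,"dy":0,"dz":-0.01,"yaw":0},{"jaw":1,"dx":0,"dy":0,"dz":-0.025,"yaw":0},{"jaw":1,"dx":0,"dy":0,"dz":-0.03,"yaw":0},{"jaw":1,"dx":0,"dy":0,"dz":-0.03,"yaw":0}]'

```text
clock: 5.85
tool_pos: [0.542, -0.1008, 0.1484]
eef_rot: [0.684, 0.729, -0.002, 0.002]
contact_force: [-0.0, -0.7, -0.1]
opening: 0.117
```

```bash
python3 go.py .4518 .0884 .17 1.481 .035
```

```text
[ 0.542  -0.1008  0.1484] 1.635 tilt [ 0.001 -0.006] t 5.85 F [-0.  -0.7 -0.1] op 0.117
-- 0.032 -0.013 -0.004 0.14
   0.03 -0.017 -0.004 0.01
   0.03 -0.018 -0.004 -0.0
   0.03 -0.018 -0.004 -0.0
   0.03 -0.018 -0.004 -0.0
-- 0.03 -0.018 -0.004 -0.0
   0.001 -0.0 -0.0 -0.0
```

The jaws were still closing when I lifted, so the grasp missed. I check on the pot.

```bash
cat > pots.py <<'E'
from h import *
from plant import r
import sys
cols={"red":(170,8),"yel":(20,34),"blue":(105,125)}
for n in sys.argv[2:]:
    s=r.snapshot(n);cv2.imwrite(f"pics/{n}_{sys.argv[1]}.png",s["frame"][...,::-1]);X=cloud(s)
    z=X[...,2];top=(z>.078)&(z<.091)&(X[...,0]>.35)&(X[...,0]<.65)&(X[...,1]<.4)&(X[...,1]>-.4)
    nl,lab,stt,c=cv2.connectedComponentsWithStats(top.astype(np.uint8))
    for i in range(1,nl):
        if stt[i,4]>60: m=lab==i; cc,rad=cv2.minEnclosingCircle(X[m&(z>.0795)][:,:2].astype(np.float32)); print(n,np.array(cc).round(4),round(rad,4),"z",np.median(z[m]).round(4),np.median(s["frame"][m],0),"px",c[i].round())
E
python3 pots.py a scene side
```

```text
scene [ 0.546  -0.0997] 0.0243 z 0.0832 [182.  45.  39.] px [240. 216.]
scene [ 0.5472 -0.1676] 0.0249 z 0.0832 [219. 172.   8.] px [217. 230.]
scene [ 0.5533 -0.235 ] 0.0246 z 0.0831 [171. 161. 156.] px [192. 245.]
scene [ 0.5576 -0.3032] 0.0239 z 0.084 [ 51.   69.  167.5] px [165. 261.]
side [ 0.5447 -0.1037] 0.0251 z 0.0849 [129.  19.  18.] px [296. 207.]
side [ 0.5465 -0.168 ] 0.0241 z 0.0851 [154. 123.   0.] px [310. 223.]
side [ 0.554  -0.2361] 0.0251 z 0.0847 [112. 108. 105.] px [327. 241.]
side [ 0.5565 -0.3028] 0.0252 z 0.0847 [ 18.   41.  109.5] px [346. 261.]
```

View pics/scene_a.png

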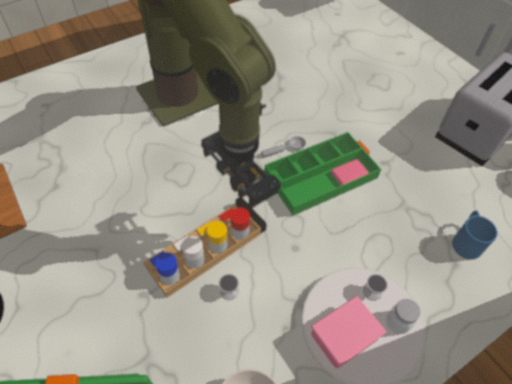

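View pics/side_a.png

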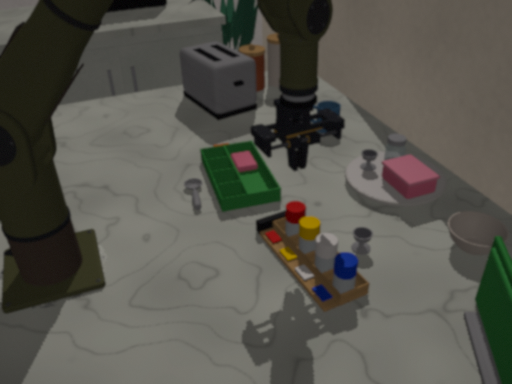

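All four pots are upright and have not moved, with red still at (0.545, -0.102). I reopen and retry, allowing longer for the close.

Emit:
play_rows --targets '[{"jaw":0.1,"dx":0,"dy":0.001,"dz":0,"yaw":0},{"jaw":0.1,"dx":0,"dy":0.001,"dz":0,"yaw":0},{"jaw":0.1,"dx":0,"dy":0,"dz":0,"yaw":0},{"jaw":0.1,"dx":0,"dy":0,"dz":0,"yaw":0},{"jaw":0.1,"dx":0,"dy":0,"dz":0,"yaw":0}]'

```text
clock: 6.45
tool_pos: [0.5458, -0.1008, 0.1495]
eef_rot: [0.684, 0.729, -0.001, 0.004]
contact_force: [0.5, -0.1, 0.2]
opening: 0.452
```

```bash
python3 go.py .545 -.102 .051 1.636 .03
```

```text
[ 0.5458 -0.1008  0.1495] 1.634 tilt [ 0.005 -0.006] t 6.45 F [ 0.5 -0.1  0.2] op 0.452
-- -0.0 -0.0 0.03 -0.0
   -0.0 -0.0 0.03 -0.0
   -0.0 -0.0 0.03 -0.0
   -0.0 -0.0 0.008 -0.0
```

Emit:
play_rows --targets '[{"jaw":0.1,"dx":0,"dy":0,"dz":0,"yaw":0},{"jaw":0.1,"dx":0,"dy":0,"dz":0,"yaw":0},{"jaw":0.1,"dx":0,"dy":0,"dz":0,"yaw":0},{"jaw":0.1,"dx":0,"dy":0,"dz":0.02,"yaw":0},{"jaw":0.1,"dx":0,"dy":0,"dz":0.02,"yaw":0}]'

```text
clock: 6.95
tool_pos: [0.5478, -0.101, 0.1099]
eef_rot: [0.684, 0.729, 0.001, 0.006]
contact_force: [-0.6, -0.0, 0.2]
opening: 0.888
```

Emit:
play_rows --targets '[{"jaw":0.1,"dx":0,"dy":0,"dz":0.018,"yaw":0},{"jaw":0.1,"dx":0,"dy":0,"dz":0.018,"yaw":0},{"jaw":0.1,"dx":0,"dy":0,"dz":0.012,"yaw":0},{"jaw":0.1,"dx":0,"dy":0,"dz":0.006,"yaw":0},{"jaw":0.1,"dx":0,"dy":0,"dz":0,"yaw":0}]'

```text
clock: 7.45
tool_pos: [0.5477, -0.1013, 0.0521]
eef_rot: [0.684, 0.729, 0.0, 0.005]
contact_force: [0.2, 0.2, 0.2]
opening: 0.9
```

```bash
python3 go.py .545 -.102 .051 1.636 .03
```

```text
[ 0.5477 -0.1013  0.0521] 1.634 tilt [ 0.008 -0.006] t 7.45 F [0.2 0.2 0.2] op 0.9
-- -0.001 -0.003 0.001 -0.0
```

Emit:
play_rows --targets '[{"jaw":1,"dx":-0.001,"dy":-0.002,"dz":0.001,"yaw":0},{"jaw":1,"dx":0,"dy":0,"dz":0,"yaw":0},{"jaw":1,"dx":0,"dy":0,"dz":0,"yaw":0},{"jaw":1,"dx":0,"dy":0,"dz":0,"yaw":0},{"jaw":1,"dx":0,"dy":0,"dz":0,"yaw":0}]' --squeeze 20

```text
clock: 7.95
tool_pos: [0.5469, -0.1028, 0.0534]
eef_rot: [0.684, 0.729, 0.001, 0.006]
contact_force: [-1.2, 0.0, 0.6]
opening: 0.469
```

Emit:
play_rows --targets '[{"jaw":1,"dx":0,"dy":0,"dz":0,"yaw":0},{"jaw":1,"dx":0,"dy":0,"dz":0,"yaw":0},{"jaw":1,"dx":0,"dy":0,"dz":0,"yaw":0},{"jaw":1,"dx":0,"dy":0,"dz":-0.005,"yaw":0},{"jaw":1,"dx":0,"dy":0,"dz":-0.01,"yaw":0}]'

```text
clock: 8.45
tool_pos: [0.5474, -0.1027, 0.0711]
eef_rot: [0.684, 0.729, 0.001, 0.008]
contact_force: [0.3, 1.0, -0.1]
opening: 0.018
```

```bash
python3 go.py .4518 .0884 .17 1.481 .035
```

```text
[ 0.5474 -0.1027  0.0711] 1.634 tilt [ 0.013 -0.008] t 8.45 F [ 0.3  1.  -0.1] op 0.018
-- 0.029 -0.012 -0.015 0.14
   0.027 -0.016 -0.015 0.01
   0.027 -0.017 -0.015 -0.0
   0.027 -0.017 -0.015 -0.0
   0.027 -0.017 -0.015 -0.0
-- 0.027 -0.017 -0.015 -0.0
   0.02 -0.012 -0.011 -0.0
```

The jaws shut to nothing, so I look again.

```bash
python3 pots.py b scene side; python3 - <<'E'
from h import *
from plant import r
st=r.get_state();s=r.snapshot("wrist");pickle.dump((st,s),open("pics/w3.pkl","wb"));cv2.imwrite("pics/w3.png",s["frame"][...,::-1])
for n in["scene","side"]:
    s=r.snapshot(n);T=np.linalg.inv(cam_T(s));p=T[:3,:3]@st["tool_pos"]+T[:3,3]
    uv,_=cv2.projectPoints(np.array([[p[0],-p[1],-p[2]]]),np.zeros(3),np.zeros(3),s["mtx"],s["dist_coeffs"]);print(n,uv.ravel())
    im=s["frame"][...,::-1].copy();u=uv.ravel().astype(int);cv2.circle(im,tuple(map(int,u)),2,(255,0,255),-1)
    x0,y0=max(u[0]-90,0),max(u[1]-80,0);cv2.imwrite(f"pics/{n}_c.png",cv2.resize(im[y0:y0+150,x0:x0+200],None,fx=4,fy=4))
E
```

```text
scene [ 0.5576 -0.1058] 0.0217 z 0.0849 [177.  43.  38.] px [241. 222.]
scene [ 0.549 -0.166] 0.024 z 0.0831 [159. 126.  28.] px [217. 230.]
scene [ 0.5533 -0.2339] 0.0243 z 0.0831 [146. 140. 137.] px [192. 245.]
scene [ 0.5579 -0.3031] 0.0239 z 0.0842 [ 49.  69. 173.] px [165. 261.]
side [ 0.5391 -0.1038] 0.0248 z 0.0858 [122.  19.  18.] px [294. 208.]
side [ 0.5459 -0.1682] 0.0245 z 0.085 [101.  79.   0.] px [310. 223.]
side [ 0.5521 -0.2357] 0.025 z 0.0848 [97. 95. 91.] px [327. 241.]
side [ 0.5571 -0.3031] 0.0251 z 0.0847 [ 21.  47. 124.] px [346. 261.]
scene [240.12047056 219.74280142]
side [297.43063601 210.40813499]
```

View pics/scene_c.png

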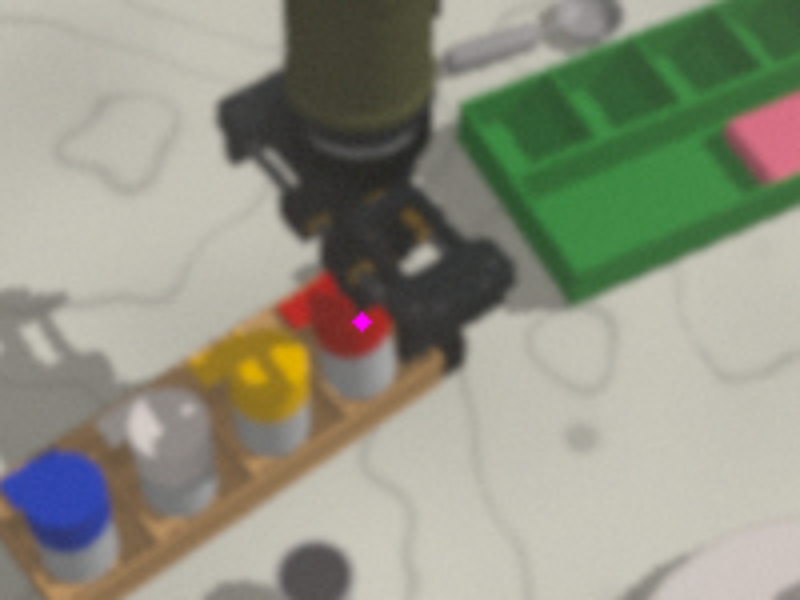

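View pics/side_c.png

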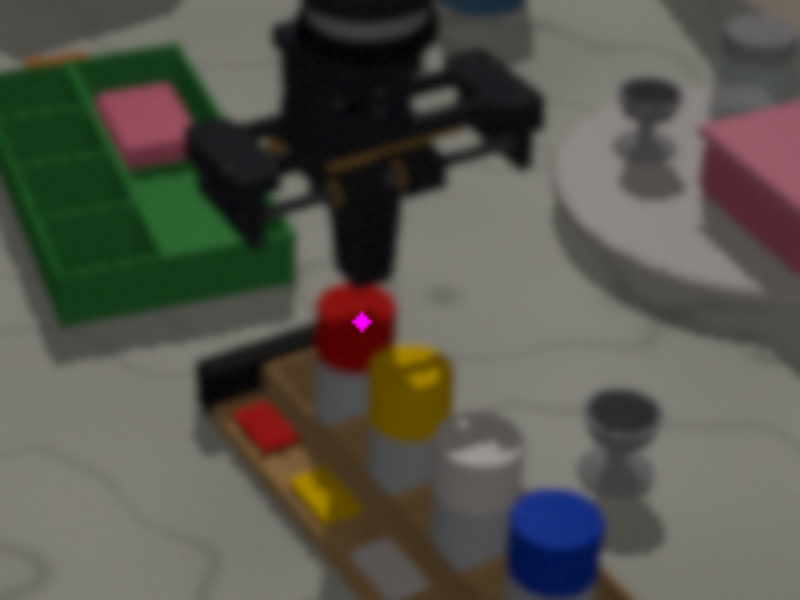

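View pics/w3.png

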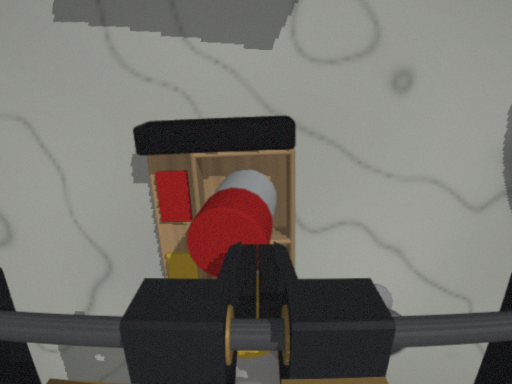

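```bash
python3 - <<'E'
from h import *
st,w=pickle.load(open("pics/w3.pkl","rb"));X=cloud(w,st)
print(st["tool_pos"],st["clock"])
for u,v in [(258,250),(250,250),(266,250),(240,255),(280,255),(258,275),(230,225),(240,240),(215,230),(170,195),(280,135),(250,190)]: print((u,v),X[v,u].round(4),w["z_map"][v,u])
from plant import r
s=r.snapshot("side");Y=cloud(s)
uv=np.array([297,210])
for dv in range(-25,12,3): print(297,210+dv,Y[210+dv,297].round(4),s["frame"][210+dv,297])
print(r.get_state()["tool_pos"])
E
```

```text
[ 0.54873365 -0.1027585   0.07223363] 8.55
(258, 250) [ 0.5472 -0.0944  0.1092] 0.15689185
(250, 250) [ 0.5434 -0.0943  0.1098] 0.15612195
(266, 250) [ 0.5509 -0.0936  0.1103] 0.15575187
(240, 255) [ 0.5388 -0.0926  0.1181] 0.14757481
(280, 255) [ 0.557  -0.0925  0.1165] 0.14976798
(258, 275) [ 0.5474 -0.1011  0.1206] 0.14838305
(230, 225) [ 0.5324 -0.0923  0.0868] 0.17681623
(240, 240) [ 0.5382 -0.1004  0.088 ] 0.17857632
(215, 230) [ 0.5242 -0.0964  0.0855] 0.1790942
(170, 195) [ 0.4834 -0.1024  0.0165] 0.24472407
(280, 135) [ 0.5601 -0.0503  0.0347] 0.21324149
(250, 190) [ 0.5425 -0.0835  0.0516] 0.2075077
297 185 [ 0.5398 -0.1148  0.151 ] [11 12 14]
297 188 [ 0.5415 -0.1118  0.1409] [ 8  9 10]
297 191 [ 0.5432 -0.1089  0.1308] [11  9 14]
297 194 [ 0.5415 -0.1127  0.1256] [12 11 13]
297 197 [ 0.5404 -0.1154  0.1196] [10 10 13]
297 200 [ 0.5413 -0.1139  0.1103] [23 11 12]
297 203 [ 0.5501 -0.0966  0.0886] [117   9   9]
297 206 [ 0.5465 -0.1044  0.0863] [117   4   5]
297 209 [ 0.5399 -0.1182  0.0889] [79  4  4]
297 212 [ 0.5397 -0.1191  0.0813] [79  2  2]
297 215 [ 0.54   -0.1189  0.0727] [80  3  3]
297 218 [ 0.54   -0.1192  0.0644] [80  5  3]
297 221 [ 0.5394 -0.121   0.0574] [79 41 38]
[ 0.54744323 -0.10292212  0.07068686]
```

```bash
python3 - <<'E'
from h import *
for f in["w2","w3"]:
    st,w=pickle.load(open(f"pics/{f}.pkl","rb"));X=cloud(w,st)
    M=R.from_quat(st["eef_rot"]).as_matrix();Q=(X-st["tool_pos"])@M
    d=(w["z_map"]>0)&(w["z_map"]<.2)&(w["frame"].max(-1)<90)
    Qd=Q[d];print(f,d.sum(),"max tool z",np.percentile(Qd[:,2],[50,95,99,99.9,100]).round(4))
    i=np.argsort(-Qd[:,2])[:2000:150];vu=np.argwhere(d)[i];
    for a,b in zip(Qd[i],vu): print(a.round(4),b)
E
```

```text
w2 38367 max tool z [-0.111  -0.0503 -0.0362 -0.0318 -0.0306]
[ 0.0078 -0.048  -0.0306] [244 163]
[ 0.0054 -0.0455 -0.0335] [251 167]
[ 0.008  -0.0482 -0.0353] [248 160]
[ 0.0083  0.0508 -0.037 ] [249 364]
[ 0.0016  0.0432 -0.0386] [263 348]
[ 0.009  -0.0472 -0.0402] [251 159]
[ 0.0103 -0.0524 -0.0417] [250 147]
[ 0.0099 -0.0563 -0.0431] [252 138]
[ 0.0097  0.0525 -0.0446] [254 373]
[ 0.0089 -0.0522 -0.0459] [257 145]
[ 0.0051  0.0429 -0.0473] [266 353]
[-0.0038 -0.0449 -0.0484] [284 162]
[ 0.0012 -0.045  -0.0496] [276 160]
[ 0.0099 -0.0583 -0.0505] [260 128]
w3 38102 max tool z [-0.1126 -0.0567 -0.038  -0.0125  0.0052]
[ 0.0172 -0.0305  0.0052] [202 207]
[ 0.0083 -0.0038 -0.0334] [246 251]
[ 0.0104  0.0077 -0.0363] [245 275]
[ 0.0096  0.0133 -0.0391] [249 287]
[ 0.0098  0.0093 -0.0413] [251 279]
[ 0.008   0.     -0.0438] [257 259]
[ 0.0098 -0.0113 -0.046 ] [256 234]
[ 0.0083  0.0049 -0.0478] [261 270]
[-0.0022 -0.0004 -0.0494] [283 258]
[ 0.0086 -0.007  -0.0511] [264 243]
[ 0.0085  0.0056 -0.0526] [266 272]
[ 0.0103  0.0081 -0.0539] [264 278]
[ 0.0083  0.0038 -0.0554] [270 268]
[ 0.0098 -0.0148 -0.0572] [269 224]
```

The wrist and side depth both put the real fingertips about 33 mm behind the reported TCP, so the fingers closed just above the lid. I allow for that: tip z = TCP z + 0.033. I raise, open and recheck the red pot.

Emit:
play_rows --targets '[{"jaw":0.0,"dx":0,"dy":0,"dz":-0.025,"yaw":0},{"jaw":0.0,"dx":0,"dy":0,"dz":-0.03,"yaw":0},{"jaw":0,"dx":0,"dy":0,"dz":-0.02,"yaw":0},{"jaw":0,"dx":0,"dy":0,"dz":-0.01,"yaw":0},{"jaw":0,"dx":0,"dy":0,"dz":0,"yaw":0}]'

```text
clock: 9.25
tool_pos: [0.5442, -0.1021, 0.1554]
eef_rot: [0.684, 0.729, -0.0, 0.005]
contact_force: [-0.0, -0.7, -0.2]
opening: 0.433
```

Emit:
play_rows --targets '[{"jaw":0.0,"dx":0,"dy":0,"dz":0,"yaw":0},{"jaw":0.0,"dx":0,"dy":0,"dz":0,"yaw":0},{"jaw":0,"dx":0,"dy":0,"dz":0,"yaw":0},{"jaw":0,"dx":0,"dy":0,"dz":0,"yaw":0},{"jaw":0,"dx":0,"dy":0,"dz":0,"yaw":0}]'

```text
clock: 9.75
tool_pos: [0.5418, -0.1022, 0.1515]
eef_rot: [0.684, 0.729, -0.003, 0.002]
contact_force: [0.3, -0.1, 0.3]
opening: 0.89
```

```bash
python3 pots.py d scene side; cat >wr.py <<'E'
from h import *
from plant import r
import sys
st=r.get_state();s=r.snapshot("wrist");f="pics/"+sys.argv[1];pickle.dump((st,s),open(f+".pkl","wb"));cv2.imwrite(f+".png",s["frame"][...,::-1])
X=cloud(s,st);z=X[...,2];top=(z>.075)&(z<.1)&(s["frame"].max(-1)>60)
nl,lab,stt,c=cv2.connectedComponentsWithStats(top.astype(np.uint8))
for i in range(1,nl):
    if stt[i,4]>300:
        m=lab==i;P=X[m];cc,rad=cv2.minEnclosingCircle(P[:,:2].astype(np.float32))
        A=np.c_[P[:,:2]-P[:,:2].mean(0),np.ones(len(P))];k=np.linalg.lstsq(A,P[:,2],rcond=None)[0]
        print("lid",np.array(cc).round(4),round(rad,4),"z",k[2].round(4),"slope",k[:2].round(3),np.median(s["frame"][m],0),"px",c[i].round())
print(st["tool_pos"],st["clock"],st["opening"])
E
python3 wr.py w4; python3 go.py .545 -.102 .1 1.636
```

```text
scene [ 0.5448 -0.1008] 0.024 z 0.083 [182.  46.  40.] px [240. 216.]
scene [ 0.5481 -0.1674] 0.0243 z 0.0833 [219. 171.  11.] px [217. 230.]
scene [ 0.5531 -0.2347] 0.0243 z 0.0833 [178. 169. 166.] px [192. 245.]
scene [ 0.5579 -0.303 ] 0.0243 z 0.0841 [ 51.  69. 166.] px [165. 261.]
side [ 0.5444 -0.102 ] 0.0251 z 0.0849 [129.  19.  18.] px [296. 207.]
side [ 0.5486 -0.1677] 0.025 z 0.0849 [150.5 121.5   0. ] px [310. 223.]
side [ 0.5527 -0.2344] 0.0245 z 0.0849 [94. 90. 88.] px [327. 241.]
side [ 0.5563 -0.3028] 0.0254 z 0.0848 [ 18.  43. 113.] px [346. 261.]
lid [ 0.5421 -0.1018] 0.0237 z 0.0834 slope [ 0.003 -0.028] [127.  27.  27.] px [259. 192.]
lid [ 0.5457 -0.167 ] 0.0241 z 0.0833 slope [ 0.003 -0.052] [154. 127.  41.] px [257. 264.]
lid [ 0.5503 -0.2269] 0.0214 z 0.0815 slope [ 0.018 -0.211] [106. 104. 104.] px [258. 312.]
lid [ 0.5564 -0.3024] 0.0235 z 0.0824 slope [ 0.01  -0.165] [ 21.  40. 108.] px [260. 373.]
[ 0.54184567 -0.10221498  0.15169352] 9.85 0.9780361240851639
[ 0.542  -0.1022  0.1519] 1.635 tilt [ 0.    -0.007] t 9.9 F [ 0.3  0.4 -0.9] op 0.997
-- 0.0 0.003 0.045 -0.0
   -0.0 0.0 0.007 -0.0
```

View pics/w4.png

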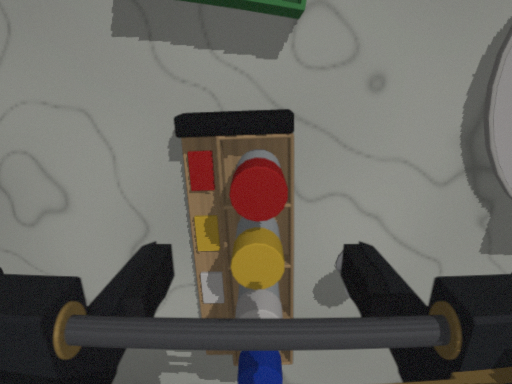

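The red lid is at pixel (259,192), upright at (0.543, -0.102) and centred between the open fingers. I descend to TCP z = 0.018.

Emit:
play_rows --targets '[{"jaw":0.0,"dx":0,"dy":0.002,"dz":0.025,"yaw":0},{"jaw":0.0,"dx":0,"dy":0,"dz":0.028,"yaw":0},{"jaw":0,"dx":0,"dy":0,"dz":0.025,"yaw":0},{"jaw":0,"dx":0,"dy":0,"dz":0.02,"yaw":0},{"jaw":0,"dx":0,"dy":0,"dz":0.01,"yaw":0}]'

```text
clock: 10.4
tool_pos: [0.5479, -0.103, 0.0428]
eef_rot: [0.685, 0.729, 0.0, 0.005]
contact_force: [-1.0, -0.1, 0.4]
opening: 0.994
```

```bash
python3 go.py .545 -.102 .018 1.636; python3 pots.py e side
```

```text
[ 0.5479 -0.103   0.0428] 1.634 tilt [ 0.008 -0.007] t 10.4 F [-1.  -0.1  0.4] op 0.994
-- 0.001 -0.003 0.025 -0.0
side [ 0.544  -0.1019] 0.0252 z 0.0849 [134.  20.  19.] px [296. 207.]
side [ 0.547  -0.1691] 0.0254 z 0.0849 [109.  86.   0.] px [310. 223.]
side [ 0.5536 -0.2357] 0.0242 z 0.0847 [153. 148. 144.] px [327. 241.]
side [ 0.5572 -0.3053] 0.0246 z 0.0848 [ 21.  47. 125.] px [346. 261.]
```

View pics/side_e.png

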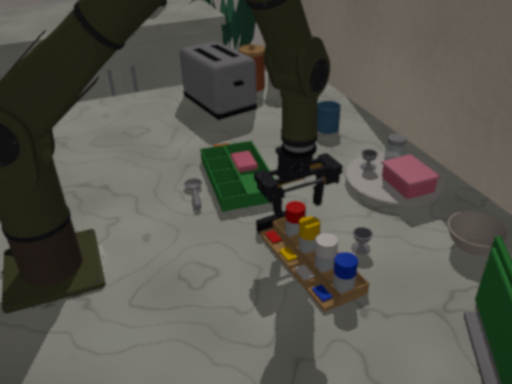

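The side view has the fingertips near (277,213) and (320,200), about level with the lid top, which agrees with the offset. I go down 25 mm more.

Emit:
play_rows --targets '[{"jaw":0.0,"dx":0,"dy":-0.002,"dz":0.01,"yaw":0},{"jaw":0.0,"dx":0,"dy":0,"dz":0.009,"yaw":0},{"jaw":0,"dx":0,"dy":0,"dz":0.004,"yaw":0},{"jaw":0,"dx":0,"dy":0,"dz":0,"yaw":0},{"jaw":1,"dx":0,"dy":0,"dz":0,"yaw":0}]'

```text
clock: 10.95
tool_pos: [0.5471, -0.1031, 0.019]
eef_rot: [0.685, 0.729, 0.001, 0.006]
contact_force: [0.2, 0.2, -0.1]
opening: 0.934
```

Emit:
play_rows --targets '[{"jaw":1,"dx":0,"dy":0,"dz":0,"yaw":0},{"jaw":1,"dx":0,"dy":0,"dz":0,"yaw":0},{"jaw":1,"dx":0,"dy":0,"dz":0,"yaw":0},{"jaw":1,"dx":0,"dy":0,"dz":0,"yaw":0},{"jaw":1,"dx":0,"dy":0,"dz":0,"yaw":0}]' --squeeze 20

```text
clock: 11.45
tool_pos: [0.5475, -0.1034, 0.0203]
eef_rot: [0.685, 0.729, 0.001, 0.007]
contact_force: [0.0, -0.3, -1.7]
opening: 0.524
```

Emit:
play_rows --targets '[{"jaw":1,"dx":0,"dy":0,"dz":0,"yaw":0},{"jaw":1,"dx":0,"dy":0,"dz":0,"yaw":0},{"jaw":1,"dx":0,"dy":0,"dz":0,"yaw":0},{"jaw":1,"dx":0,"dy":0,"dz":-0.003,"yaw":0},{"jaw":1,"dx":0,"dy":0,"dz":-0.004,"yaw":0}]'

```text
clock: 11.95
tool_pos: [0.5471, -0.1033, 0.0271]
eef_rot: [0.685, 0.729, 0.001, 0.006]
contact_force: [-0.5, 0.3, -0.7]
opening: 0.528
```

Gripped, with opening 0.528 matching the 47 mm lid. The pot underside is at TCP z − 0.0135.

Emit:
play_rows --targets '[{"jaw":1,"dx":0,"dy":0,"dz":-0.015,"yaw":0},{"jaw":1,"dx":0,"dy":0,"dz":-0.025,"yaw":0},{"jaw":1,"dx":0,"dy":0,"dz":-0.025,"yaw":0},{"jaw":1,"dx":0.01,"dy":0,"dz":-0.02,"yaw":0},{"jaw":1,"dx":0.02,"dy":-0.006,"dz":-0.01,"yaw":0}]'

```text
clock: 12.45
tool_pos: [0.5375, -0.0753, 0.1247]
eef_rot: [0.687, 0.727, -0.0, 0.006]
contact_force: [0.1, -0.6, -0.9]
opening: 0.526
```

```bash
python3 go.py .4518 .0884 .125 1.481 .035
```

```text
[ 0.5375 -0.0753  0.1247] 1.628 tilt [ 0.009 -0.009] t 12.45 F [ 0.1 -0.6 -0.9] op 0.526
-- 0.032 -0.014 -0.0 0.14
   0.03 -0.019 -0.0 0.01
   0.029 -0.019 -0.0 -0.0
   0.029 -0.019 -0.0 -0.0
   0.029 -0.019 -0.0 -0.0
-- 0.008 -0.005 -0.0 -0.0
```

Emit:
play_rows --targets '[{"jaw":1,"dx":0.032,"dy":-0.015,"dz":0,"yaw":0.08},{"jaw":1,"dx":0.033,"dy":-0.019,"dz":0,"yaw":0.06},{"jaw":1,"dx":0.032,"dy":-0.021,"dz":0,"yaw":0.01},{"jaw":1,"dx":0.026,"dy":-0.017,"dz":0,"yaw":0},{"jaw":1,"dx":0.015,"dy":-0.01,"dz":0,"yaw":0}]'

```text
clock: 12.95
tool_pos: [0.4567, 0.0761, 0.1246]
eef_rot: [0.741, 0.671, 0.003, 0.006]
contact_force: [0.4, 0.5, -1.4]
opening: 0.526
```

```bash
python3 go.py .4518 .0884 .125 1.481 .035
```

```text
[0.4567 0.0761 0.1246] 1.472 tilt [ 0.012 -0.005] t 12.95 F [ 0.4  0.5 -1.4] op 0.526
-- 0.012 -0.006 -0.0 -0.01
```

Emit:
play_rows --targets '[{"jaw":1,"dx":0.007,"dy":-0.003,"dz":0,"yaw":0},{"jaw":1,"dx":0.003,"dy":-0.002,"dz":0,"yaw":0},{"jaw":1,"dx":0,"dy":0,"dz":0,"yaw":0},{"jaw":1,"dx":0,"dy":0,"dz":0.015,"yaw":0},{"jaw":1,"dx":0,"dy":0,"dz":0.02,"yaw":0}]'

```text
clock: 13.45
tool_pos: [0.4528, 0.0895, 0.0906]
eef_rot: [0.74, 0.673, 0.005, 0.006]
contact_force: [0.4, -0.8, -1.0]
opening: 0.525
```

```bash
python3 go.py .4518 .0884 .0175 1.481 .02; python3 wr.py w5
```

```text
[0.4528 0.0895 0.0906] 1.476 tilt [ 0.016 -0.003] t 13.45 F [ 0.4 -0.8 -1. ] op 0.525
-- -0.0 -0.0 0.02 -0.01
   -0.0 -0.0 0.02 -0.0
   -0.0 -0.0 0.02 -0.0
   -0.0 -0.0 0.013 -0.0
lid [0.4527 0.0976] 0.0215 z 0.0901 slope [0.001 0.006] [142. 147. 147.] px [255. 199.]
[0.45284936 0.0894609  0.09057072] 13.45 0.5253622971760872
```

View pics/w5.png

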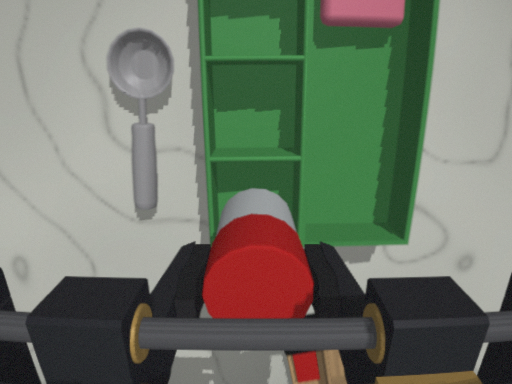

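The red pot (lid at (258,265)) is centred over the near cell, whose walls are at x≈213 and 303. I lower it.

Emit:
play_rows --targets '[{"jaw":1,"dx":0,"dy":0,"dz":0.012,"yaw":0},{"jaw":1,"dx":0,"dy":0,"dz":0.015,"yaw":0},{"jaw":1,"dx":0,"dy":0,"dz":0.015,"yaw":0},{"jaw":1,"dx":0,"dy":0,"dz":0.012,"yaw":0},{"jaw":1,"dx":0,"dy":0,"dz":0.007,"yaw":0}]'

```text
clock: 14.0
tool_pos: [0.4556, 0.0826, 0.0254]
eef_rot: [0.744, 0.669, 0.003, 0.007]
contact_force: [-0.3, -0.7, -1.0]
opening: 0.523
```

```bash
python3 go.py .4518 .0884 .0175 1.481 .02
```

```text
[0.4556 0.0826 0.0254] 1.465 tilt [ 0.014 -0.008] t 14.0 F [-0.3 -0.7 -1. ] op 0.523
-- 0.005 -0.004 0.008 -0.02
```

Emit:
play_rows --targets '[{"jaw":1,"dx":0.003,"dy":-0.002,"dz":0,"yaw":0},{"jaw":1,"dx":0.002,"dy":-0.002,"dz":0,"yaw":0},{"jaw":1,"dx":0,"dy":0,"dz":0.003,"yaw":0},{"jaw":1,"dx":0,"dy":0,"dz":0.003,"yaw":0},{"jaw":1,"dx":0,"dy":0,"dz":0,"yaw":0}]'

```text
clock: 14.5
tool_pos: [0.4532, 0.0873, 0.0197]
eef_rot: [0.744, 0.668, 0.003, 0.008]
contact_force: [0.4, -0.4, -0.6]
opening: 0.524
```

```bash
python3 go.py .4518 .0884 .0175 1.481 .02
```

```text
[0.4532 0.0873 0.0197] 1.462 tilt [ 0.015 -0.008] t 14.5 F [ 0.4 -0.4 -0.6] op 0.524
-- 0.001 -0.002 0.002 -0.02
```

Emit:
play_rows --targets '[{"jaw":1,"dx":0.001,"dy":-0.001,"dz":0.002,"yaw":0},{"jaw":1,"dx":0,"dy":0,"dz":0.001,"yaw":0},{"jaw":1,"dx":0,"dy":0,"dz":0,"yaw":0},{"jaw":1,"dx":0,"dy":0,"dz":0,"yaw":0},{"jaw":1,"dx":0,"dy":0,"dz":0,"yaw":0}]'

```text
clock: 15.0
tool_pos: [0.453, 0.0885, 0.0185]
eef_rot: [0.744, 0.668, 0.004, 0.009]
contact_force: [1.0, -0.7, -0.4]
opening: 0.53
```

Emit:
play_rows --targets '[{"jaw":1,"dx":0,"dy":0,"dz":0.002,"yaw":0},{"jaw":1,"dx":0,"dy":0,"dz":0.001,"yaw":0},{"jaw":0.2,"dx":0,"dy":0,"dz":0,"yaw":0},{"jaw":0.2,"dx":0,"dy":0,"dz":0,"yaw":0},{"jaw":0.2,"dx":0,"dy":0,"dz":0,"yaw":0}]'

```text
clock: 15.5
tool_pos: [0.4536, 0.0889, 0.0177]
eef_rot: [0.744, 0.668, 0.006, 0.01]
contact_force: [0.1, -0.5, -0.2]
opening: 0.775
```

Emit:
play_rows --targets '[{"jaw":0.1,"dx":0,"dy":0,"dz":0,"yaw":0},{"jaw":0.1,"dx":0,"dy":0,"dz":-0.01,"yaw":0},{"jaw":0.1,"dx":0,"dy":0,"dz":-0.03,"yaw":0},{"jaw":0.1,"dx":0,"dy":0,"dz":-0.035,"yaw":0},{"jaw":0.1,"dx":0,"dy":0,"dz":-0.025,"yaw":0}]'

```text
clock: 16.0
tool_pos: [0.4489, 0.0891, 0.1166]
eef_rot: [0.744, 0.669, 0.001, 0.008]
contact_force: [0.0, 0.3, 0.1]
opening: 0.899
```

```bash
python3 go.py .548 -.167 .12 1.636 .04; python3 pots.py f scene side
```

```text
[0.4489 0.0891 0.1166] 1.464 tilt [ 0.012 -0.011] t 16.0 F [0.  0.3 0.1] op 0.899
-- -0.036 0.018 -0.0 -0.14
   -0.038 0.013 -0.0 -0.03
   -0.038 0.012 -0.0 -0.0
   -0.038 0.012 -0.0 -0.0
   -0.038 0.012 -0.0 -0.0
-- -0.038 0.012 -0.0 -0.0
   -0.033 0.01 -0.0 -0.0
scene [0.4548 0.0903] 0.0222 z 0.081 [173.  44.  38.] px [284. 159.]
scene [ 0.5488 -0.1662] 0.0239 z 0.0831 [210. 164.   6.] px [217. 230.]
scene [ 0.5535 -0.2341] 0.0237 z 0.0831 [202. 194. 189.] px [192. 245.]
scene [ 0.5579 -0.3024] 0.0238 z 0.0843 [ 53.  69. 166.] px [165. 261.]
side [0.4552 0.0898] 0.0248 z 0.0829 [115.  12.  10.] px [231. 175.]
side [ 0.5488 -0.1674] 0.0257 z 0.0849 [149. 120.   0.] px [310. 223.]
side [ 0.5527 -0.2363] 0.0242 z 0.085 [145. 139. 136.] px [327. 240.]
side [ 0.5564 -0.3039] 0.0248 z 0.0848 [ 20.  44. 118.] px [346. 261.]
```

Red stands at (0.454, 0.090), about 3 mm from the cell centre, with its top at 0.082, so it is on the floor. Next is yellow.

Emit:
play_rows --targets '[{"jaw":0.1,"dx":-0.036,"dy":0.018,"dz":0,"yaw":-0.14},{"jaw":0.1,"dx":-0.038,"dy":0.013,"dz":0,"yaw":-0.03},{"jaw":0.1,"dx":-0.038,"dy":0.012,"dz":0,"yaw":0},{"jaw":0.1,"dx":-0.038,"dy":0.012,"dz":0,"yaw":0},{"jaw":0.1,"dx":-0.038,"dy":0.012,"dz":0,"yaw":0}]'

```text
clock: 16.6
tool_pos: [0.525, -0.0923, 0.1168]
eef_rot: [0.675, 0.738, 0.004, 0.006]
contact_force: [1.0, 0.0, 0.6]
opening: 0.896
```

```bash
python3 go.py .548 -.167 .12 1.636 .04
```

```text
[ 0.525  -0.0923  0.1168] 1.661 tilt [ 0.015 -0.003] t 16.6 F [1.  0.  0.6] op 0.896
-- -0.039 0.008 -0.002 0.02
   -0.037 0.009 -0.002 -0.0
```

Emit:
play_rows --targets '[{"jaw":0.1,"dx":-0.028,"dy":0.007,"dz":0,"yaw":0.01},{"jaw":0.1,"dx":-0.02,"dy":0.007,"dz":0,"yaw":0.01},{"jaw":0.1,"dx":-0.01,"dy":0.003,"dz":0,"yaw":0},{"jaw":0.1,"dx":0,"dy":0,"dz":0,"yaw":0},{"jaw":0.1,"dx":0,"dy":0,"dz":0,"yaw":0}]'

```text
clock: 17.1
tool_pos: [0.5449, -0.1582, 0.1106]
eef_rot: [0.686, 0.727, 0.001, 0.004]
contact_force: [0.5, 0.0, 0.7]
opening: 0.903
```

```bash
python3 go.py .548 -.167 .12 1.636 .04
```

```text
[ 0.5449 -0.1582  0.1106] 1.629 tilt [ 0.007 -0.004] t 17.1 F [0.5 0.  0.7] op 0.903
-- -0.009 0.003 -0.009 -0.01
```

Emit:
play_rows --targets '[{"jaw":0.1,"dx":-0.005,"dy":0.002,"dz":0,"yaw":0},{"jaw":0.1,"dx":-0.003,"dy":0.001,"dz":0,"yaw":0},{"jaw":0.1,"dx":0,"dy":0,"dz":0.012,"yaw":0},{"jaw":0.1,"dx":0,"dy":0,"dz":0.012,"yaw":0},{"jaw":0.1,"dx":0,"dy":0,"dz":0.008,"yaw":0}]'

```text
clock: 17.6
tool_pos: [0.5489, -0.1614, 0.0772]
eef_rot: [0.683, 0.73, 0.002, 0.004]
contact_force: [-0.2, 0.3, 0.6]
opening: 0.901
```

```bash
python3 go.py .548 -.167 .018 1.636 .02
```

```text
[ 0.5489 -0.1614  0.0772] 1.637 tilt [ 0.008 -0.002] t 17.6 F [-0.2  0.3  0.6] op 0.901
-- -0.002 -0.0 0.02 0.0
   -0.002 -0.0 0.02 -0.0
   -0.002 -0.0 0.019 -0.0
```

Emit:
play_rows --targets '[{"jaw":0.1,"dx":-0.004,"dy":0,"dz":0.012,"yaw":0},{"jaw":0.1,"dx":-0.002,"dy":0,"dz":0.016,"yaw":0},{"jaw":0.1,"dx":0,"dy":0,"dz":0.015,"yaw":0},{"jaw":0.1,"dx":0,"dy":0,"dz":0.009,"yaw":0},{"jaw":0.1,"dx":0,"dy":0,"dz":0.003,"yaw":0}]'

```text
clock: 18.1
tool_pos: [0.5479, -0.1678, 0.0154]
eef_rot: [0.683, 0.731, 0.001, 0.002]
contact_force: [-0.3, 0.7, -0.5]
opening: 0.899
```

```bash
python3 go.py .548 -.167 .018 1.636 .02
```

```text
[ 0.5479 -0.1678  0.0154] 1.638 tilt [ 0.004 -0.002] t 18.1 F [-0.3  0.7 -0.5] op 0.899
-- 0.001 0.0 -0.003 0.0
```

Emit:
play_rows --targets '[{"jaw":1,"dx":0.001,"dy":0,"dz":-0.003,"yaw":0},{"jaw":1,"dx":0,"dy":0,"dz":0,"yaw":0},{"jaw":1,"dx":0,"dy":0,"dz":0,"yaw":0},{"jaw":1,"dx":0,"dy":0,"dz":0,"yaw":0},{"jaw":1,"dx":0,"dy":0,"dz":0,"yaw":0}]'

```text
clock: 18.6
tool_pos: [0.5484, -0.1668, 0.0196]
eef_rot: [0.683, 0.731, 0.001, 0.003]
contact_force: [-0.4, -0.2, -1.1]
opening: 0.527
```

Emit:
play_rows --targets '[{"jaw":1,"dx":0,"dy":0,"dz":0,"yaw":0},{"jaw":1,"dx":0,"dy":0,"dz":0,"yaw":0},{"jaw":1,"dx":0,"dy":0,"dz":0,"yaw":0},{"jaw":1,"dx":0,"dy":0,"dz":0,"yaw":0},{"jaw":1,"dx":0,"dy":0,"dz":0,"yaw":0}]'

```text
clock: 19.1
tool_pos: [0.5486, -0.167, 0.0199]
eef_rot: [0.683, 0.73, 0.001, 0.003]
contact_force: [0.4, -1.2, -0.9]
opening: 0.525
```

Emit:
play_rows --targets '[{"jaw":1,"dx":0,"dy":0,"dz":-0.01,"yaw":0},{"jaw":1,"dx":0,"dy":0,"dz":-0.025,"yaw":0},{"jaw":1,"dx":0,"dy":0,"dz":-0.03,"yaw":0},{"jaw":1,"dx":0,"dy":0,"dz":-0.025,"yaw":0},{"jaw":1,"dx":0.015,"dy":-0.004,"dz":-0.01,"yaw":0}]'

```text
clock: 19.6
tool_pos: [0.5417, -0.1534, 0.1234]
eef_rot: [0.684, 0.729, -0.0, 0.002]
contact_force: [-0.1, 0.3, -1.2]
opening: 0.529
```

```bash
python3 go.py .4579 .1561 .125 1.481 .04
```

```text
[ 0.5417 -0.1534  0.1234] 1.635 tilt [ 0.002 -0.003] t 19.6 F [-0.1  0.3 -1.2] op 0.529
-- 0.039 -0.008 -0.0 0.14
   0.038 -0.013 -0.0 0.01
   0.038 -0.014 -0.0 -0.0
   0.038 -0.014 -0.0 -0.0
   0.038 -0.014 -0.0 -0.0
-- 0.038 -0.014 -0.0 -0.0
   0.038 -0.014 -0.0 -0.0
   0.038 -0.014 -0.0 -0.0
   0.001 -0.0 -0.0 -0.0
```

Emit:
play_rows --targets '[{"jaw":1,"dx":0.039,"dy":-0.008,"dz":0,"yaw":0.08},{"jaw":1,"dx":0.038,"dy":-0.012,"dz":0,"yaw":0.07},{"jaw":1,"dx":0.038,"dy":-0.014,"dz":0,"yaw":0},{"jaw":1,"dx":0.038,"dy":-0.014,"dz":0,"yaw":0},{"jaw":1,"dx":0.038,"dy":-0.014,"dz":0,"yaw":0}]'

```text
clock: 20.1
tool_pos: [0.4859, 0.0465, 0.1248]
eef_rot: [0.742, 0.67, 0.002, 0.003]
contact_force: [0.8, 0.8, -1.3]
opening: 0.526
```

```bash
python3 go.py .4579 .1561 .125 1.481 .04
```

```text
[0.4859 0.0465 0.1248] 1.469 tilt [ 0.006 -0.002] t 20.1 F [ 0.8  0.8 -1.3] op 0.526
-- 0.038 -0.014 -0.0 -0.01
   0.038 -0.013 -0.0 -0.0
   0.031 -0.011 -0.0 -0.0
```

Emit:
play_rows --targets '[{"jaw":1,"dx":0.034,"dy":-0.013,"dz":0,"yaw":0},{"jaw":1,"dx":0.027,"dy":-0.011,"dz":0,"yaw":0},{"jaw":1,"dx":0.018,"dy":-0.007,"dz":0,"yaw":0},{"jaw":1,"dx":0.009,"dy":-0.003,"dz":0,"yaw":0},{"jaw":1,"dx":0,"dy":0,"dz":0,"yaw":0}]'

```text
clock: 20.6
tool_pos: [0.4514, 0.1527, 0.1253]
eef_rot: [0.736, 0.677, 0.002, -0.001]
contact_force: [-0.0, -0.0, -0.9]
opening: 0.523
```

```bash
python3 go.py .4579 .1561 .125 1.481 .04
```

```text
[0.4514 0.1527 0.1253] 1.487 tilt [0.003 0.004] t 20.6 F [-0.  -0.  -0.9] op 0.523
-- 0.004 0.006 0.0 0.01
```

Emit:
play_rows --targets '[{"jaw":1,"dx":0.002,"dy":0.003,"dz":0,"yaw":0},{"jaw":1,"dx":0.002,"dy":0.003,"dz":0,"yaw":0},{"jaw":1,"dx":0,"dy":0,"dz":0.015,"yaw":0},{"jaw":1,"dx":0,"dy":0,"dz":0.015,"yaw":0},{"jaw":1,"dx":0,"dy":0,"dz":0.008,"yaw":0}]'

```text
clock: 21.1
tool_pos: [0.4617, 0.1509, 0.0869]
eef_rot: [0.739, 0.673, 0.003, 0.001]
contact_force: [1.8, -0.3, -1.1]
opening: 0.524
```

```bash
python3 go.py .4579 .1561 .0175 1.481 .02
```

```text
[0.4617 0.1509 0.0869] 1.477 tilt [0.006 0.002] t 21.1 F [ 1.8 -0.3 -1.1] op 0.524
-- 0.001 -0.001 0.02 -0.0
   0.001 -0.001 0.02 -0.0
   0.001 -0.001 0.02 -0.0
   0.001 -0.001 0.01 -0.0
```

Emit:
play_rows --targets '[{"jaw":1,"dx":0.003,"dy":-0.002,"dz":0,"yaw":0},{"jaw":1,"dx":0.002,"dy":-0.002,"dz":0.005,"yaw":0},{"jaw":1,"dx":0,"dy":0,"dz":0.01,"yaw":0},{"jaw":1,"dx":0,"dy":0,"dz":0.01,"yaw":0},{"jaw":1,"dx":0,"dy":0,"dz":0.005,"yaw":0}]'

```text
clock: 21.6
tool_pos: [0.4596, 0.1552, 0.0551]
eef_rot: [0.741, 0.672, 0.003, 0.002]
contact_force: [0.3, -0.4, -0.2]
opening: 0.529
```

```bash
python3 go.py .4579 .1561 .0175 1.481 .02
```

```text
[0.4596 0.1552 0.0551] 1.473 tilt [0.007 0.002] t 21.6 F [ 0.3 -0.4 -0.2] op 0.529
-- 0.0 -0.001 0.02 -0.01
   0.0 -0.001 0.018 -0.0
```

Emit:
play_rows --targets '[{"jaw":1,"dx":0.001,"dy":-0.001,"dz":0.01,"yaw":0},{"jaw":1,"dx":0,"dy":0,"dz":0.01,"yaw":0},{"jaw":1,"dx":0,"dy":0,"dz":0.008,"yaw":0},{"jaw":1,"dx":0,"dy":0,"dz":0.005,"yaw":0},{"jaw":1,"dx":0,"dy":0,"dz":0.002,"yaw":0}]'

```text
clock: 22.1
tool_pos: [0.4588, 0.1565, 0.017]
eef_rot: [0.74, 0.672, 0.003, 0.002]
contact_force: [-7.0, 0.5, 24.9]
opening: 0.531
```

```bash
python3 go.py .4579 .1561 .0175 1.481 .02
```

```text
[0.4588 0.1565 0.017 ] 1.474 tilt [0.007 0.001] t 22.1 F [-7.   0.5 24.9] op 0.531
-- -0.0 -0.001 -0.001 -0.01
```

It is on the floor, with 25 N vertical force. I ease off and release.

Emit:
play_rows --targets '[{"jaw":1,"dx":0,"dy":0,"dz":-0.001,"yaw":0},{"jaw":0.1,"dx":0,"dy":0,"dz":0,"yaw":0},{"jaw":0.1,"dx":0,"dy":0,"dz":0,"yaw":0},{"jaw":0.1,"dx":0,"dy":0,"dz":0,"yaw":0},{"jaw":0.1,"dx":0,"dy":0,"dz":0,"yaw":0}]'

```text
clock: 22.6
tool_pos: [0.4595, 0.1567, 0.0185]
eef_rot: [0.741, 0.672, 0.004, 0.002]
contact_force: [-0.4, 0.7, -0.6]
opening: 0.867
```

Emit:
play_rows --targets '[{"jaw":0.1,"dx":0,"dy":0,"dz":-0.01,"yaw":0},{"jaw":0.1,"dx":0,"dy":0,"dz":-0.03,"yaw":0},{"jaw":0.1,"dx":0,"dy":0,"dz":-0.035,"yaw":0},{"jaw":0.1,"dx":0,"dy":0,"dz":-0.02,"yaw":0},{"jaw":0.1,"dx":0,"dy":0,"dz":0,"yaw":0}]'

```text
clock: 23.1
tool_pos: [0.4582, 0.1562, 0.1188]
eef_rot: [0.74, 0.672, 0.003, 0.003]
contact_force: [0.4, -0.9, 0.5]
opening: 0.902
```

```bash
python3 go.py .5535 -.2345 .12 1.636 .042; python3 pots.py g scene side
```

```text
[0.4582 0.1562 0.1188] 1.475 tilt [0.008 0.   ] t 23.1 F [ 0.4 -0.9  0.5] op 0.902
-- -0.04 0.014 -0.0 -0.14
   -0.041 0.008 -0.0 -0.02
   -0.041 0.007 -0.0 -0.0
   -0.041 0.007 -0.0 -0.0
   -0.041 0.007 -0.0 -0.0
-- -0.041 0.007 -0.0 -0.0
   -0.041 0.007 -0.0 -0.0
   -0.041 0.007 -0.0 -0.0
   -0.041 0.007 -0.0 -0.0
   -0.024 0.004 -0.0 -0.0
scene [0.4605 0.1558] 0.0242 z 0.0812 [207. 163.   0.] px [305. 151.]
scene [0.4547 0.0898] 0.0231 z 0.0809 [171.5  46.   41. ] px [284. 159.]
scene [ 0.553  -0.2346] 0.0245 z 0.083 [203. 194. 189.] px [192. 245.]
scene [ 0.558  -0.3021] 0.0242 z 0.0843 [ 53.  70. 166.] px [165. 261.]
side [0.4593 0.1556] 0.0249 z 0.083 [137. 108.   0.] px [224. 163.]
side [0.4539 0.0902] 0.0255 z 0.0831 [108.  11.   8.] px [231. 175.]
side [ 0.5526 -0.2343] 0.0246 z 0.085 [144. 139. 135.] px [327. 241.]
side [ 0.5605 -0.3063] 0.0262 z 0.0849 [ 20.  44. 117.] px [346. 260.]
```

Yellow stands at (0.460, 0.156), about 2 mm off, on the floor. Next is white.

Emit:
play_rows --targets '[{"jaw":0.1,"dx":-0.04,"dy":0.014,"dz":0,"yaw":-0.08},{"jaw":0.1,"dx":-0.041,"dy":0.01,"dz":0,"yaw":-0.07},{"jaw":0.1,"dx":-0.041,"dy":0.007,"dz":0,"yaw":0},{"jaw":0.1,"dx":-0.041,"dy":0.007,"dz":0,"yaw":0},{"jaw":0.1,"dx":-0.041,"dy":0.007,"dz":0,"yaw":0}]'

```text
clock: 23.7
tool_pos: [0.5044, -0.0446, 0.1119]
eef_rot: [0.678, 0.735, 0.0, -0.002]
contact_force: [0.8, 0.3, -0.1]
opening: 0.899
```

```bash
python3 go.py .5535 -.2345 .12 1.636 .042
```

```text
[ 0.5044 -0.0446  0.1119] 1.652 tilt [-0.003  0.004] t 23.7 F [ 0.8  0.3 -0.1] op 0.899
-- -0.041 0.007 -0.002 0.02
   -0.041 0.008 -0.002 -0.0
   -0.041 0.008 -0.002 -0.0
   -0.041 0.008 -0.002 -0.0
   -0.028 0.005 -0.001 -0.0
```

Emit:
play_rows --targets '[{"jaw":0.1,"dx":-0.042,"dy":0.008,"dz":-0.002,"yaw":0.01},{"jaw":0.1,"dx":-0.042,"dy":0.009,"dz":-0.002,"yaw":0},{"jaw":0.1,"dx":-0.038,"dy":0.008,"dz":-0.002,"yaw":0},{"jaw":0.1,"dx":-0.03,"dy":0.006,"dz":0,"yaw":0},{"jaw":0.1,"dx":-0.015,"dy":0.002,"dz":0,"yaw":0}]'

```text
clock: 24.2
tool_pos: [0.5452, -0.2214, 0.1087]
eef_rot: [0.684, 0.729, -0.005, -0.007]
contact_force: [0.4, -0.5, -0.4]
opening: 0.898
```

Emit:
play_rows --targets '[{"jaw":0.1,"dx":0,"dy":0,"dz":0,"yaw":0},{"jaw":0.1,"dx":0,"dy":0,"dz":0,"yaw":0},{"jaw":0.1,"dx":0,"dy":0,"dz":0,"yaw":0},{"jaw":0.1,"dx":0,"dy":0,"dz":0,"yaw":0},{"jaw":0.1,"dx":0,"dy":0,"dz":0,"yaw":0}]'

```text
clock: 24.7
tool_pos: [0.5421, -0.2189, 0.1046]
eef_rot: [0.683, 0.73, -0.006, -0.011]
contact_force: [-0.2, -1.0, -0.2]
opening: 0.898
```

```bash
python3 go.py .5535 -.2345 .018 1.636 .02
```

```text
[ 0.5421 -0.2189  0.1046] 1.636 tilt [-0.024  0.006] t 24.7 F [-0.2 -1.  -0.2] op 0.898
-- -0.004 0.002 0.02 0.0
   -0.004 0.002 0.02 -0.0
   -0.004 0.002 0.02 -0.0
   -0.004 0.002 0.02 -0.0
   -0.002 0.001 0.008 -0.0
```

Emit:
play_rows --targets '[{"jaw":0.1,"dx":-0.008,"dy":0.005,"dz":0,"yaw":0},{"jaw":0.1,"dx":-0.006,"dy":0.005,"dz":0.005,"yaw":0},{"jaw":0.1,"dx":-0.002,"dy":0.001,"dz":0.012,"yaw":0},{"jaw":0.1,"dx":0,"dy":0,"dz":0.012,"yaw":0},{"jaw":0.1,"dx":0,"dy":0,"dz":0.006,"yaw":0}]'

```text
clock: 25.2
tool_pos: [0.5556, -0.2341, 0.0673]
eef_rot: [0.683, 0.731, -0.006, -0.01]
contact_force: [-0.1, 1.4, 0.6]
opening: 0.9
```

```bash
python3 go.py .5535 -.2345 .018 1.636 .02
```

```text
[ 0.5556 -0.2341  0.0673] 1.639 tilt [-0.022  0.005] t 25.2 F [-0.1  1.4  0.6] op 0.9
-- -0.0 -0.001 0.02 0.0
   -0.0 -0.001 0.02 -0.0
   -0.0 -0.0 0.009 -0.0
```

Emit:
play_rows --targets '[{"jaw":0.1,"dx":0,"dy":-0.001,"dz":0.012,"yaw":0},{"jaw":0.1,"dx":0,"dy":0,"dz":0.014,"yaw":0},{"jaw":0.1,"dx":0,"dy":0,"dz":0.012,"yaw":0},{"jaw":0.1,"dx":0,"dy":0,"dz":0.007,"yaw":0},{"jaw":0.1,"dx":0,"dy":0,"dz":0.002,"yaw":0}]'

```text
clock: 25.7
tool_pos: [0.5513, -0.233, 0.0139]
eef_rot: [0.682, 0.731, -0.007, -0.012]
contact_force: [0.1, -0.4, -0.5]
opening: 0.897
```

```bash
python3 go.py .5535 -.2345 .018 1.636 .02
```

```text
[ 0.5513 -0.233   0.0139] 1.639 tilt [-0.026  0.007] t 25.7 F [ 0.1 -0.4 -0.5] op 0.897
-- -0.002 0.002 -0.004 0.0
```

Emit:
play_rows --targets '[{"jaw":0.1,"dx":-0.001,"dy":0.002,"dz":-0.004,"yaw":0},{"jaw":1,"dx":0,"dy":0,"dz":0,"yaw":0},{"jaw":1,"dx":0,"dy":0,"dz":0,"yaw":0},{"jaw":1,"dx":0,"dy":0,"dz":0,"yaw":0},{"jaw":1,"dx":0,"dy":0,"dz":0,"yaw":0}]'

```text
clock: 26.2
tool_pos: [0.5546, -0.2342, 0.0194]
eef_rot: [0.682, 0.731, -0.006, -0.011]
contact_force: [-1.0, 0.0, 1.7]
opening: 0.564
```

Emit:
play_rows --targets '[{"jaw":1,"dx":0,"dy":0,"dz":0,"yaw":0},{"jaw":1,"dx":0,"dy":0,"dz":0,"yaw":0},{"jaw":1,"dx":0,"dy":0,"dz":0,"yaw":0},{"jaw":1,"dx":0,"dy":0,"dz":0,"yaw":0},{"jaw":1,"dx":0,"dy":0,"dz":0,"yaw":0}]'

```text
clock: 26.7
tool_pos: [0.5545, -0.2343, 0.0195]
eef_rot: [0.682, 0.731, -0.006, -0.011]
contact_force: [-0.5, 0.0, -0.1]
opening: 0.525
```

Emit:
play_rows --targets '[{"jaw":1,"dx":0,"dy":0,"dz":-0.01,"yaw":0},{"jaw":1,"dx":0,"dy":0,"dz":-0.025,"yaw":0},{"jaw":1,"dx":0,"dy":0,"dz":-0.03,"yaw":0},{"jaw":1,"dx":0,"dy":0,"dz":-0.025,"yaw":0},{"jaw":1,"dx":0.015,"dy":-0.004,"dz":-0.01,"yaw":0}]'

```text
clock: 27.2
tool_pos: [0.5507, -0.2214, 0.1229]
eef_rot: [0.683, 0.73, -0.007, -0.012]
contact_force: [0.8, 0.1, -0.8]
opening: 0.527
```

```bash
python3 go.py .4641 .2239 .125 1.481 .042
```

```text
[ 0.5507 -0.2214  0.1229] 1.636 tilt [-0.028  0.006] t 27.2 F [ 0.8  0.1 -0.8] op 0.527
-- 0.042 -0.005 -0.0 0.14
   0.041 -0.011 -0.0 0.02
   0.04 -0.012 -0.0 -0.0
   0.04 -0.012 -0.0 -0.0
   0.04 -0.012 -0.0 -0.0
-- 0.04 -0.012 -0.0 -0.0
   0.04 -0.012 -0.0 -0.0
   0.04 -0.012 -0.0 -0.0
   0.04 -0.012 -0.0 -0.0
   0.04 -0.012 -0.0 -0.0
-- 0.032 -0.009 -0.0 -0.0
```

Emit:
play_rows --targets '[{"jaw":1,"dx":0.042,"dy":-0.005,"dz":0,"yaw":0.08},{"jaw":1,"dx":0.041,"dy":-0.01,"dz":0,"yaw":0.07},{"jaw":1,"dx":0.04,"dy":-0.012,"dz":0,"yaw":0},{"jaw":1,"dx":0.04,"dy":-0.012,"dz":0,"yaw":0},{"jaw":1,"dx":0.04,"dy":-0.012,"dz":0,"yaw":0}]'

```text
clock: 27.7
tool_pos: [0.5058, -0.0102, 0.1271]
eef_rot: [0.742, 0.671, -0.007, -0.01]
contact_force: [0.9, 1.4, -2.0]
opening: 0.526
```

```bash
python3 go.py .4641 .2239 .125 1.481 .042
```

```text
[ 0.5058 -0.0102  0.1271] 1.47 tilt [-0.024  0.006] t 27.7 F [ 0.9  1.4 -2. ] op 0.526
-- 0.04 -0.011 0.0 -0.01
   0.041 -0.011 0.0 -0.0
   0.041 -0.011 0.0 -0.0
   0.041 -0.011 0.0 -0.0
   0.041 -0.011 0.0 -0.0
-- 0.027 -0.007 0.0 -0.0
```

Emit:
play_rows --targets '[{"jaw":1,"dx":0.042,"dy":-0.012,"dz":0,"yaw":0},{"jaw":1,"dx":0.041,"dy":-0.011,"dz":0,"yaw":0},{"jaw":1,"dx":0.041,"dy":-0.011,"dz":0,"yaw":0},{"jaw":1,"dx":0.036,"dy":-0.009,"dz":0,"yaw":0},{"jaw":1,"dx":0.026,"dy":-0.006,"dz":0,"yaw":0}]'

```text
clock: 28.2
tool_pos: [0.4649, 0.194, 0.1297]
eef_rot: [0.739, 0.674, -0.008, -0.013]
contact_force: [0.9, 0.4, -1.9]
opening: 0.53
```

Emit:
play_rows --targets '[{"jaw":1,"dx":0.013,"dy":-0.003,"dz":0,"yaw":0},{"jaw":1,"dx":0.005,"dy":0,"dz":0,"yaw":0},{"jaw":1,"dx":0,"dy":0,"dz":0,"yaw":0},{"jaw":1,"dx":0,"dy":0,"dz":0,"yaw":0},{"jaw":1,"dx":0,"dy":0,"dz":0,"yaw":0}]'

```text
clock: 28.7
tool_pos: [0.4574, 0.2182, 0.1301]
eef_rot: [0.735, 0.678, -0.008, -0.015]
contact_force: [-0.3, -0.2, -0.9]
opening: 0.522
```

```bash
python3 go.py .4641 .2239 .125 1.481 .042
```

```text
[0.4574 0.2182 0.1301] 1.489 tilt [-0.033  0.011] t 28.7 F [-0.3 -0.2 -0.9] op 0.522
-- 0.006 0.006 0.005 0.01
```

Emit:
play_rows --targets '[{"jaw":1,"dx":0.004,"dy":0.004,"dz":0,"yaw":0},{"jaw":1,"dx":0.002,"dy":0.002,"dz":0.005,"yaw":0},{"jaw":1,"dx":0,"dy":0,"dz":0.015,"yaw":0},{"jaw":1,"dx":0,"dy":0,"dz":0.015,"yaw":0},{"jaw":1,"dx":0,"dy":0,"dz":0.008,"yaw":0}]'

```text
clock: 29.2
tool_pos: [0.4663, 0.2215, 0.0857]
eef_rot: [0.738, 0.675, -0.007, -0.014]
contact_force: [0.3, 0.5, -1.7]
opening: 0.53
```

```bash
python3 go.py .4641 .2239 .0175 1.481 .02
```

```text
[0.4663 0.2215 0.0857] 1.482 tilt [-0.029  0.011] t 29.2 F [ 0.3  0.5 -1.7] op 0.53
-- 0.001 -0.001 0.02 0.0
   0.001 -0.001 0.02 -0.0
   0.001 -0.001 0.02 -0.0
   0.0 -0.0 0.008 -0.0
```

Emit:
play_rows --targets '[{"jaw":1,"dx":0.002,"dy":-0.001,"dz":0.01,"yaw":0},{"jaw":1,"dx":0,"dy":-0.001,"dz":0.014,"yaw":0},{"jaw":1,"dx":0,"dy":0,"dz":0.012,"yaw":0},{"jaw":1,"dx":0,"dy":0,"dz":0.008,"yaw":0},{"jaw":1,"dx":0,"dy":0,"dz":0.004,"yaw":0}]'

```text
clock: 29.7
tool_pos: [0.4638, 0.2246, 0.0341]
eef_rot: [0.738, 0.674, -0.007, -0.014]
contact_force: [-0.3, 0.2, -1.1]
opening: 0.526
```

```bash
python3 go.py .4641 .2239 .0175 1.481 .02
```

```text
[0.4638 0.2246 0.0341] 1.48 tilt [-0.029  0.011] t 29.7 F [-0.3  0.2 -1.1] op 0.526
-- -0.001 0.0 0.017 -0.0
```

Emit:
play_rows --targets '[{"jaw":1,"dx":0,"dy":0,"dz":0.006,"yaw":0},{"jaw":1,"dx":0,"dy":0,"dz":0.005,"yaw":0},{"jaw":1,"dx":0,"dy":0,"dz":0.003,"yaw":0},{"jaw":1,"dx":0,"dy":0,"dz":0.002,"yaw":0},{"jaw":1,"dx":0,"dy":0,"dz":0.001,"yaw":0}]'

```text
clock: 30.2
tool_pos: [0.4638, 0.2257, 0.0172]
eef_rot: [0.738, 0.674, -0.006, -0.014]
contact_force: [-3.4, -1.3, 17.0]
opening: 0.526
```

On the floor, so I release.

Emit:
play_rows --targets '[{"jaw":1,"dx":0,"dy":0,"dz":-0.001,"yaw":0},{"jaw":0.1,"dx":0,"dy":0,"dz":0,"yaw":0},{"jaw":0.1,"dx":0,"dy":0,"dz":0,"yaw":0},{"jaw":0.1,"dx":0,"dy":0,"dz":0,"yaw":0},{"jaw":0.1,"dx":0,"dy":0,"dz":0,"yaw":0}]'

```text
clock: 30.7
tool_pos: [0.4647, 0.2262, 0.0192]
eef_rot: [0.738, 0.674, -0.005, -0.014]
contact_force: [0.2, -0.1, 0.3]
opening: 0.864
```

Emit:
play_rows --targets '[{"jaw":0.1,"dx":0,"dy":0,"dz":-0.01,"yaw":0},{"jaw":0.1,"dx":0,"dy":0,"dz":-0.03,"yaw":0},{"jaw":0.1,"dx":0,"dy":0,"dz":-0.035,"yaw":0},{"jaw":0.1,"dx":0,"dy":0,"dz":-0.02,"yaw":0},{"jaw":0.1,"dx":0,"dy":0,"dz":0,"yaw":0}]'

```text
clock: 31.2
tool_pos: [0.4666, 0.2247, 0.1188]
eef_rot: [0.738, 0.675, -0.006, -0.014]
contact_force: [0.3, -0.2, 0.1]
opening: 0.902
```

```bash
python3 go.py .558 -.304 .12 1.636 .042; python3 pots.py h scene side
```

```text
[0.4666 0.2247 0.1188] 1.481 tilt [-0.027  0.013] t 31.2 F [ 0.3 -0.2  0.1] op 0.902
-- -0.041 0.011 -0.0 -0.14
   -0.042 0.005 -0.0 -0.02
   -0.042 0.004 -0.0 -0.0
   -0.042 0.004 -0.0 -0.0
   -0.042 0.004 -0.0 -0.0
-- -0.042 0.004 -0.0 -0.0
   -0.042 0.004 -0.0 -0.0
   -0.042 0.004 -0.0 -0.0
   -0.042 0.004 -0.0 -0.0
   -0.042 0.004 -0.0 -0.0
-- -0.042 0.004 -0.0 -0.0
   -0.042 0.004 -0.0 -0.0
   -0.032 0.003 -0.0 -0.0
scene [0.4645 0.2244] 0.0247 z 0.0808 [200. 192. 187.] px [326. 141.]
scene [0.4591 0.1539] 0.0239 z 0.0812 [204. 161.  14.] px [305. 151.]
scene [0.4553 0.09  ] 0.0238 z 0.0809 [120.  48.  42.] px [284. 159.]
scene [ 0.5581 -0.3031] 0.0242 z 0.0841 [ 53.  69. 165.] px [165. 261.]
side [0.4629 0.2256] 0.0265 z 0.0831 [126. 123. 118.] px [218. 151.]
side [0.4592 0.1557] 0.0247 z 0.0829 [128. 102.   0.] px [224. 163.]
side [0.4539 0.0895] 0.0244 z 0.0829 [71.  4.  3.] px [231. 175.]
side [ 0.5568 -0.3046] 0.0248 z 0.0847 [ 20.  43. 117.] px [346. 261.]
```

White is good at (0.464, 0.225). Next is blue.

Emit:
play_rows --targets '[{"jaw":0.1,"dx":-0.041,"dy":0.011,"dz":0,"yaw":-0.08},{"jaw":0.1,"dx":-0.042,"dy":0.007,"dz":0,"yaw":-0.07},{"jaw":0.1,"dx":-0.042,"dy":0.004,"dz":0,"yaw":0},{"jaw":0.1,"dx":-0.042,"dy":0.004,"dz":0,"yaw":0},{"jaw":0.1,"dx":-0.042,"dy":0.004,"dz":0,"yaw":0}]'

```text
clock: 31.8
tool_pos: [0.4975, 0.0182, 0.1075]
eef_rot: [0.676, 0.736, -0.007, -0.019]
contact_force: [0.6, -0.9, 0.0]
opening: 0.902
```

Emit:
play_rows --targets '[{"jaw":0.1,"dx":-0.042,"dy":0.005,"dz":0,"yaw":0},{"jaw":0.1,"dx":-0.042,"dy":0.005,"dz":0,"yaw":0},{"jaw":0.1,"dx":-0.042,"dy":0.005,"dz":0,"yaw":0},{"jaw":0.1,"dx":-0.042,"dy":0.005,"dz":0,"yaw":0},{"jaw":0.1,"dx":-0.042,"dy":0.005,"dz":0,"yaw":0}]'

```text
clock: 32.3
tool_pos: [0.5353, -0.1973, 0.0945]
eef_rot: [0.675, 0.737, -0.011, -0.025]
contact_force: [0.8, 0.3, -0.1]
opening: 0.902
```

```bash
python3 go.py .558 -.304 .12 1.636 .042
```

```text
[ 0.5353 -0.1973  0.0945] 1.658 tilt [-0.052  0.018] t 32.3 F [ 0.8  0.3 -0.1] op 0.902
-- -0.041 0.005 -0.01 0.02
   -0.04 0.006 -0.01 -0.0
   -0.027 0.004 -0.006 -0.0
```

Emit:
play_rows --targets '[{"jaw":0.1,"dx":-0.032,"dy":0.006,"dz":-0.005,"yaw":0.02},{"jaw":0.1,"dx":-0.026,"dy":0.006,"dz":-0.005,"yaw":0},{"jaw":0.1,"dx":-0.018,"dy":0.004,"dz":-0.002,"yaw":0},{"jaw":0.1,"dx":-0.01,"dy":0.001,"dz":0,"yaw":0},{"jaw":0.1,"dx":-0.004,"dy":0,"dz":0,"yaw":0}]'

```text
clock: 32.8
tool_pos: [0.5531, -0.2972, 0.094]
eef_rot: [0.687, 0.726, -0.016, -0.03]
contact_force: [-0.4, 0.7, -0.0]
opening: 0.898
```

```bash
python3 go.py .558 -.304 .12 1.636 .042
```

```text
[ 0.5531 -0.2972  0.094 ] 1.626 tilt [-0.067  0.018] t 32.8 F [-0.4  0.7 -0. ] op 0.898
-- -0.007 0.005 -0.026 -0.01
```

The tool has drifted to about 0.067 rad of tilt. I will grasp, then try pressing the pot lightly on the rack floor so the compliant arm squares up. First I position the tool, allowing for the lean.

Emit:
play_rows --targets '[{"jaw":0.1,"dx":-0.004,"dy":0.001,"dz":0.008,"yaw":-0.01},{"jaw":0.1,"dx":-0.002,"dy":0,"dz":0.015,"yaw":0},{"jaw":0.1,"dx":0,"dy":0,"dz":0.017,"yaw":0},{"jaw":0.1,"dx":0,"dy":0,"dz":0.012,"yaw":0},{"jaw":0.1,"dx":0,"dy":0,"dz":0.006,"yaw":0}]'

```text
clock: 33.3
tool_pos: [0.5488, -0.2968, 0.0296]
eef_rot: [0.68, 0.732, -0.016, -0.033]
contact_force: [-0.5, 0.3, 0.0]
opening: 0.903
```

```bash
python3 go.py .5545 -.303 .018 1.636 .02
```

```text
[ 0.5488 -0.2968  0.0296] 1.644 tilt [-0.071  0.022] t 33.3 F [-0.5  0.3  0. ] op 0.903
-- -0.007 0.005 0.012 0.01
```

Emit:
play_rows --targets '[{"jaw":0.1,"dx":-0.004,"dy":0.003,"dz":0.003,"yaw":0},{"jaw":0.1,"dx":-0.002,"dy":0.002,"dz":0.005,"yaw":0},{"jaw":0.1,"dx":0,"dy":0,"dz":0.003,"yaw":0},{"jaw":0.1,"dx":0,"dy":0,"dz":0,"yaw":0},{"jaw":0.1,"dx":0,"dy":0,"dz":0,"yaw":0}]'

```text
clock: 33.8
tool_pos: [0.5543, -0.3012, 0.0167]
eef_rot: [0.679, 0.733, -0.016, -0.034]
contact_force: [1.2, -0.4, -0.1]
opening: 0.9
```

```bash
python3 go.py .5545 -.303 .018 1.636 .02
```

```text
[ 0.5543 -0.3012  0.0167] 1.646 tilt [-0.071  0.023] t 33.8 F [ 1.2 -0.4 -0.1] op 0.9
-- -0.002 0.0 -0.001 0.01
```

Emit:
play_rows --targets '[{"jaw":1,"dx":-0.002,"dy":0,"dz":-0.001,"yaw":0},{"jaw":1,"dx":0,"dy":0,"dz":0,"yaw":0},{"jaw":1,"dx":0,"dy":0,"dz":0,"yaw":0},{"jaw":1,"dx":0,"dy":0,"dz":0,"yaw":0},{"jaw":1,"dx":0,"dy":0,"dz":0,"yaw":0}]' --squeeze 20

```text
clock: 34.3
tool_pos: [0.5552, -0.304, 0.0191]
eef_rot: [0.679, 0.733, -0.016, -0.033]
contact_force: [-0.4, -0.3, -0.8]
opening: 0.528
```

Emit:
play_rows --targets '[{"jaw":1,"dx":0,"dy":0,"dz":0.001,"yaw":0},{"jaw":1,"dx":0,"dy":0,"dz":0.001,"yaw":0},{"jaw":1,"dx":0,"dy":0,"dz":0.001,"yaw":0},{"jaw":1,"dx":0,"dy":0,"dz":0.001,"yaw":0},{"jaw":1,"dx":0,"dy":0,"dz":0.001,"yaw":0}]'

```text
clock: 34.8
tool_pos: [0.5553, -0.3041, 0.019]
eef_rot: [0.68, 0.733, -0.016, -0.032]
contact_force: [-2.4, 0.2, 6.9]
opening: 0.529
```

```bash
python3 go.py .5545 -.303 .018 1.636 .02;python3 pots.py i scene side
```

```text
[ 0.5553 -0.3041  0.019 ] 1.645 tilt [-0.068  0.019] t 34.8 F [-2.4  0.2  6.9] op 0.529
-- 0.001 -0.001 0.001 0.01
scene [0.4638 0.2236] 0.0245 z 0.0809 [211. 203. 197.] px [326. 141.]
scene [0.4593 0.1544] 0.024 z 0.0808 [219. 172.  12.] px [305. 151.]
scene [0.4547 0.0888] 0.0236 z 0.0813 [184.  52.  46.] px [284. 159.]
scene [ 0.5608 -0.2982] 0.0144 z 0.0846 [ 47.  65. 157.] px [168. 260.]
side [0.466  0.2227] 0.0259 z 0.0834 [144. 140. 135.] px [218. 151.]
side [0.4584 0.1563] 0.0269 z 0.0835 [157. 124.   0.] px [224. 163.]
side [0.4522 0.0898] 0.0268 z 0.0831 [133.  16.  12.] px [231. 175.]
side [ 0.561  -0.3075] 0.041 z 0.0846 [13. 24. 80.] px [349. 262.]
```

View pics/side_i.png

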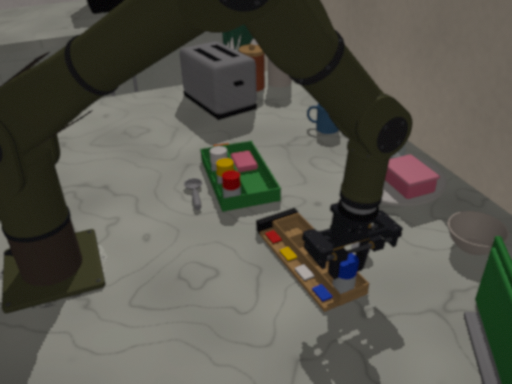

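Pressing reduces the tilt slightly, so I press a little more.

Emit:
play_rows --targets '[{"jaw":1,"dx":0,"dy":0,"dz":0.003,"yaw":0},{"jaw":1,"dx":0,"dy":0,"dz":0.003,"yaw":0},{"jaw":1,"dx":0,"dy":0,"dz":0.003,"yaw":0},{"jaw":1,"dx":0,"dy":0,"dz":0.003,"yaw":0},{"jaw":1,"dx":0,"dy":0,"dz":0.003,"yaw":0}]' --squeeze 30

```text
clock: 35.4
tool_pos: [0.5553, -0.3044, 0.0189]
eef_rot: [0.68, 0.733, -0.018, -0.029]
contact_force: [-5.2, 1.1, 19.2]
opening: 0.53
```

```bash
python3 go.py .5545 -.303 .018 1.636 .02
```

```text
[ 0.5553 -0.3044  0.0189] 1.645 tilt [-0.067  0.012] t 35.4 F [-5.2  1.1 19.2] op 0.53
-- 0.001 -0.001 0.001 0.01
```

The effect is small, but the pot is seated and the grip is sound. I carry on.

Emit:
play_rows --targets '[{"jaw":1,"dx":0,"dy":0,"dz":-0.01,"yaw":0},{"jaw":1,"dx":0,"dy":0,"dz":-0.025,"yaw":0},{"jaw":1,"dx":0,"dy":0,"dz":-0.03,"yaw":0},{"jaw":1,"dx":0,"dy":0,"dz":-0.028,"yaw":0},{"jaw":1,"dx":0.01,"dy":0,"dz":-0.015,"yaw":0}]'

```text
clock: 35.9
tool_pos: [0.5597, -0.2964, 0.1289]
eef_rot: [0.68, 0.732, -0.02, -0.031]
contact_force: [0.9, 0.0, -1.1]
opening: 0.527
```

```bash
python3 go.py .4685 .2916 .13 1.481 .042; python3 pots.py j scene side
```

```text
[ 0.5597 -0.2964  0.1289] 1.643 tilt [-0.073  0.013] t 35.9 F [ 0.9  0.  -1.1] op 0.527
-- 0.042 -0.003 -0.0 0.14
   0.041 -0.009 -0.0 0.02
   0.041 -0.01 -0.0 -0.0
   0.041 -0.01 -0.0 -0.0
   0.041 -0.01 -0.0 -0.0
-- 0.041 -0.01 -0.0 -0.0
   0.041 -0.01 -0.0 -0.0
   0.041 -0.01 -0.0 -0.0
   0.041 -0.01 -0.0 -0.0
   0.041 -0.01 -0.0 -0.0
-- 0.041 -0.01 -0.0 -0.0
   0.041 -0.01 -0.0 -0.0
   0.041 -0.01 -0.0 -0.0
   0.041 -0.01 -0.0 -0.0
   0.007 -0.002 -0.0 -0.0
scene [0.465  0.2242] 0.0249 z 0.0813 [211. 203. 198.] px [326. 141.]
scene [0.4596 0.1541] 0.0241 z 0.0813 [219. 173.  13.] px [305. 150.]
scene [0.4566 0.0898] 0.0228 z 0.0812 [184.  52.  45.] px [284. 159.]
side [0.466 0.223] 0.0267 z 0.0832 [138. 134. 128.] px [218. 151.]
side [0.4609 0.1552] 0.026 z 0.0832 [149. 117.   0.] px [225. 163.]
side [0.4554 0.088 ] 0.0258 z 0.0829 [126.  14.  11.] px [231. 175.]
```

View pics/side_j.png

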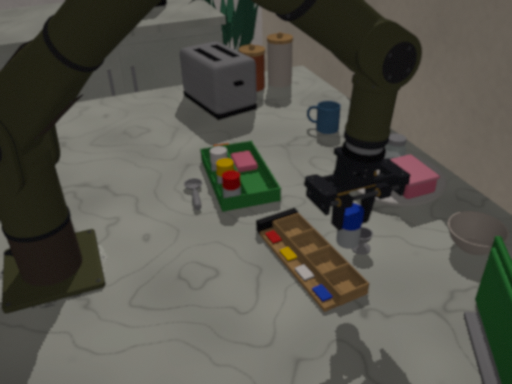

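Emit:
play_rows --targets '[{"jaw":1,"dx":0.04,"dy":-0.003,"dz":0,"yaw":0.08},{"jaw":1,"dx":0.041,"dy":-0.008,"dz":0,"yaw":0.07},{"jaw":1,"dx":0.041,"dy":-0.01,"dz":0,"yaw":0},{"jaw":1,"dx":0.041,"dy":-0.01,"dz":0,"yaw":0},{"jaw":1,"dx":0.041,"dy":-0.01,"dz":0,"yaw":0}]'

```text
clock: 36.5
tool_pos: [0.5216, -0.088, 0.1271]
eef_rot: [0.738, 0.674, -0.025, -0.032]
contact_force: [0.2, 0.4, -0.6]
opening: 0.529
```

Emit:
play_rows --targets '[{"jaw":1,"dx":0.041,"dy":-0.01,"dz":0,"yaw":0},{"jaw":1,"dx":0.041,"dy":-0.01,"dz":0,"yaw":0},{"jaw":1,"dx":0.041,"dy":-0.01,"dz":0,"yaw":0},{"jaw":1,"dx":0.041,"dy":-0.01,"dz":0,"yaw":0},{"jaw":1,"dx":0.041,"dy":-0.01,"dz":0,"yaw":0}]'

```text
clock: 37.0
tool_pos: [0.4821, 0.128, 0.1261]
eef_rot: [0.737, 0.674, -0.03, -0.035]
contact_force: [1.0, -0.4, 0.2]
opening: 0.527
```

```bash
python3 go.py .4685 .2916 .13 1.481 .042
```

```text
[0.4821 0.128  0.1261] 1.481 tilt [-0.093  0.011] t 37.0 F [ 1.  -0.4  0.2] op 0.527
-- 0.041 -0.007 -0.001 -0.0
   0.041 -0.007 -0.001 -0.0
   0.041 -0.007 -0.001 -0.0
   0.038 -0.007 -0.001 -0.0
```

Emit:
play_rows --targets '[{"jaw":1,"dx":0.04,"dy":-0.008,"dz":0,"yaw":0},{"jaw":1,"dx":0.036,"dy":-0.008,"dz":0,"yaw":0},{"jaw":1,"dx":0.028,"dy":-0.006,"dz":0,"yaw":0},{"jaw":1,"dx":0.018,"dy":-0.004,"dz":0,"yaw":0},{"jaw":1,"dx":0.008,"dy":-0.002,"dz":0,"yaw":0}]'

```text
clock: 37.5
tool_pos: [0.4564, 0.2706, 0.1232]
eef_rot: [0.733, 0.678, -0.035, -0.039]
contact_force: [-0.2, -0.6, -0.7]
opening: 0.526
```

```bash
python3 go.py .4657 .2916 .13 1.481 .042
```

```text
[0.4564 0.2706 0.1232] 1.494 tilt [-0.104  0.01 ] t 37.5 F [-0.2 -0.6 -0.7] op 0.526
-- 0.022 0.008 -0.007 0.01
```

Emit:
play_rows --targets '[{"jaw":1,"dx":0.01,"dy":0.004,"dz":0,"yaw":0.01},{"jaw":1,"dx":0.008,"dy":0.004,"dz":0,"yaw":0},{"jaw":1,"dx":0.004,"dy":0,"dz":0,"yaw":0},{"jaw":1,"dx":0,"dy":0,"dz":0,"yaw":0},{"jaw":1,"dx":0,"dy":0,"dz":0,"yaw":0}]'

```text
clock: 38.0
tool_pos: [0.4667, 0.2895, 0.1196]
eef_rot: [0.737, 0.673, -0.038, -0.038]
contact_force: [0.5, -0.2, -1.2]
opening: 0.526
```

```bash
python3 go.py .4657 .2916 .0175 1.481 .042; python3 wr.py w6; python3 - <<'E'
from h import *
from plant import r
s=r.snapshot("side");X=cloud(s);hsv=cv2.cvtColor(s["frame"],cv2.COLOR_RGB2HSV)
im=s["frame"][...,::-1];cv2.imwrite("pics/side_k.png",cv2.resize(im[80:220,150:300],None,fx=4,fy=4,interpolation=cv2.INTER_CUBIC))
s=r.snapshot("scene");im=s["frame"][...,::-1];cv2.imwrite("pics/scene_k.png",cv2.resize(im[70:210,260:410],None,fx=4,fy=4,interpolation=cv2.INTER_CUBIC))
E
```

```text
[0.4667 0.2895 0.1196] 1.48 tilt [-0.107  0.005] t 38.0 F [ 0.5 -0.2 -1.2] op 0.526
-- 0.001 -0.001 0.042 -0.0
   0.001 -0.001 0.042 -0.0
   0.0 -0.0 0.018 -0.0
lid [0.4579 0.1548] 0.0233 z 0.0818 slope [0.001 0.012] [117.  97.  32.] px [267. 361.]
[0.46674025 0.28950716 0.11960935] 38.0 0.526336482021577
```

View pics/side_k.png

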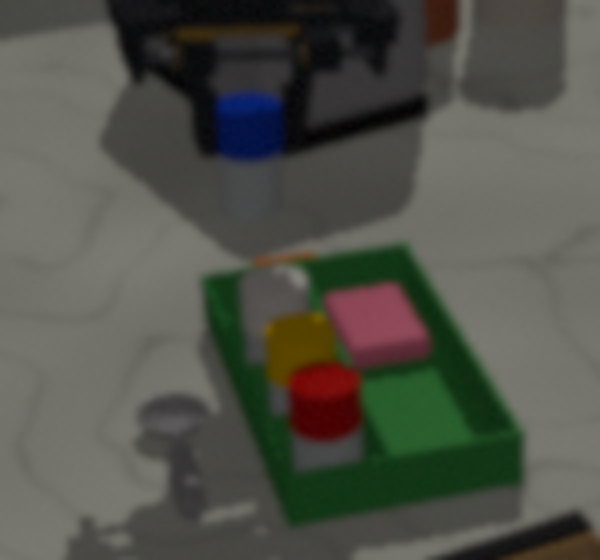

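View pics/w6.png

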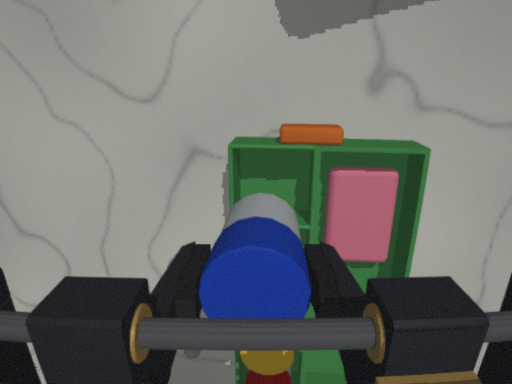

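Blue hangs nearly upright over the clip-end cell, with the clip at (311,133) in the wrist view. I lower it, adding a little dy to cancel the lean.

Emit:
play_rows --targets '[{"jaw":1,"dx":0.001,"dy":0.001,"dz":0.012,"yaw":0},{"jaw":1,"dx":0.001,"dy":0.001,"dz":0.014,"yaw":0},{"jaw":1,"dx":0,"dy":0.001,"dz":0.012,"yaw":0},{"jaw":1,"dx":0,"dy":0.001,"dz":0.008,"yaw":0},{"jaw":1,"dx":0,"dy":0,"dz":0.004,"yaw":0}]'

```text
clock: 38.65
tool_pos: [0.4651, 0.2906, 0.0651]
eef_rot: [0.738, 0.673, -0.038, -0.038]
contact_force: [0.5, -0.0, -0.5]
opening: 0.523
```

```bash
python3 go.py .4657 .2916 .0175 1.481 .042
```

```text
[0.4651 0.2906 0.0651] 1.48 tilt [-0.108  0.004] t 38.65 F [ 0.5 -0.  -0.5] op 0.523
-- 0.001 0.0 0.042 -0.0
   0.0 0.0 0.006 -0.0
```

Emit:
play_rows --targets '[{"jaw":1,"dx":0.001,"dy":0.001,"dz":0.01,"yaw":0},{"jaw":1,"dx":0,"dy":0.001,"dz":0.01,"yaw":0},{"jaw":1,"dx":0,"dy":0.001,"dz":0.008,"yaw":0},{"jaw":1,"dx":0,"dy":0.001,"dz":0.005,"yaw":0},{"jaw":1,"dx":0,"dy":0,"dz":0.002,"yaw":0}]'

```text
clock: 39.15
tool_pos: [0.465, 0.2915, 0.026]
eef_rot: [0.737, 0.673, -0.039, -0.038]
contact_force: [-0.5, -0.1, -1.2]
opening: 0.526
```

```bash
python3 go.py .4657 .2916 .0175 1.481 .042
```

```text
[0.465  0.2915 0.026 ] 1.48 tilt [-0.109  0.004] t 39.15 F [-0.5 -0.1 -1.2] op 0.526
-- 0.0 0.001 0.008 -0.0
```

Emit:
play_rows --targets '[{"jaw":1,"dx":0,"dy":0.001,"dz":0.003,"yaw":0},{"jaw":1,"dx":0,"dy":0,"dz":0.003,"yaw":0},{"jaw":1,"dx":0,"dy":0,"dz":0.002,"yaw":0},{"jaw":1,"dx":0,"dy":0,"dz":0.002,"yaw":0},{"jaw":1,"dx":0,"dy":0,"dz":0.002,"yaw":0}]'

```text
clock: 39.65
tool_pos: [0.4655, 0.2919, 0.0178]
eef_rot: [0.738, 0.673, -0.038, -0.037]
contact_force: [-2.2, -4.5, 17.9]
opening: 0.53
```

Emit:
play_rows --targets '[{"jaw":1,"dx":0,"dy":0,"dz":0.001,"yaw":0},{"jaw":1,"dx":0,"dy":0,"dz":0.001,"yaw":0},{"jaw":1,"dx":0,"dy":0,"dz":0.001,"yaw":0},{"jaw":1,"dx":0,"dy":0,"dz":0,"yaw":0},{"jaw":1,"dx":0,"dy":0,"dz":0,"yaw":0}]'

```text
clock: 40.15
tool_pos: [0.4658, 0.2921, 0.0182]
eef_rot: [0.738, 0.673, -0.037, -0.036]
contact_force: [-0.2, 0.6, -1.4]
opening: 0.525
```

Seated. I release and raise.

Emit:
play_rows --targets '[{"jaw":0.3,"dx":0,"dy":0,"dz":0,"yaw":0},{"jaw":0.1,"dx":0,"dy":0,"dz":0,"yaw":0},{"jaw":0.1,"dx":0,"dy":0,"dz":0,"yaw":0},{"jaw":0.1,"dx":0,"dy":0,"dz":0,"yaw":0},{"jaw":0.1,"dx":0,"dy":0,"dz":0,"yaw":0}]'

```text
clock: 40.65
tool_pos: [0.466, 0.2924, 0.0175]
eef_rot: [0.738, 0.673, -0.036, -0.036]
contact_force: [0.8, -0.2, -0.3]
opening: 0.898
```

Emit:
play_rows --targets '[{"jaw":0.1,"dx":0,"dy":0,"dz":-0.01,"yaw":0},{"jaw":0.1,"dx":0,"dy":0,"dz":-0.03,"yaw":0},{"jaw":0.1,"dx":0,"dy":0,"dz":-0.035,"yaw":0},{"jaw":0.1,"dx":0,"dy":0,"dz":-0.035,"yaw":0},{"jaw":0.1,"dx":0,"dy":0,"dz":-0.02,"yaw":0}]'

```text
clock: 41.15
tool_pos: [0.4776, 0.2907, 0.1507]
eef_rot: [0.737, 0.674, -0.04, -0.037]
contact_force: [1.1, 0.8, 0.5]
opening: 0.902
```

```bash
python3 pots.py l scene side; python3 wr.py w7; python3 - <<'E'
from h import *
c,s=np.cos(-.09),np.sin(-.09)
for n,p in dict(red=(.4545,.0895),yel=(.4597,.1552),white=(.464,.2245)).items():
    d=np.array(p)-[.461,.190];print(n,(c*d[0]+s*d[1]).round(4),(-s*d[0]+c*d[1]).round(4))
E
```

```text
scene [0.4696 0.2904] 0.0237 z 0.0812 [ 49.  67. 164.] px [346. 133.]
scene [0.4657 0.2234] 0.0242 z 0.0811 [199. 191. 186.] px [326. 141.]
scene [0.4592 0.1534] 0.0241 z 0.0811 [154. 124.  29.] px [305. 150.]
scene [0.4557 0.0892] 0.0234 z 0.0811 [125.  46.  41.] px [284. 159.]
side [0.469  0.2895] 0.0253 z 0.0834 [ 12.  35. 103.] px [213. 140.]
side [0.465  0.2245] 0.0252 z 0.083 [125. 122. 119.] px [218. 150.]
side [0.4609 0.1554] 0.026 z 0.0831 [98. 76.  0.] px [224. 163.]
side [0.4545 0.0897] 0.0241 z 0.0829 [77.   5.5  3. ] px [231. 175.]
lid [0.4671 0.2919] 0.0234 z 0.0814 slope [-0.008 -0.019] [ 26.  48. 127.] px [253. 193.]
lid [0.4632 0.2257] 0.024 z 0.0814 slope [-0.009 -0.035] [157. 154. 152.] px [255. 265.]
lid [0.4579 0.1665] 0.0206 z 0.0798 slope [-0.03  -0.136] [144. 118.  40.] px [256. 314.]
lid [0.4522 0.0919] 0.0232 z 0.0809 slope [-0.012 -0.099] [86. 21. 21.] px [257. 373.]
[0.47864985 0.29140979 0.15114844] 41.25 0.8999360746027976
red 0.0026 -0.1007
yel 0.0018 -0.0348
white -0.0001 0.0346
```

View pics/w7.png

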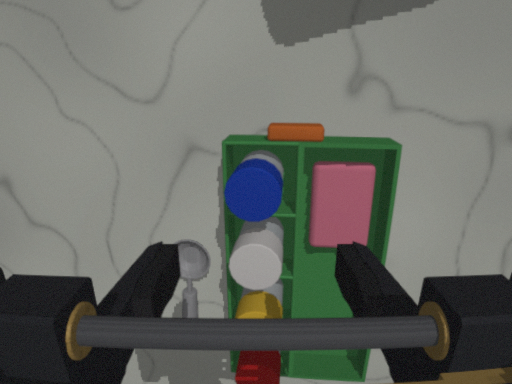

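View pics/side_l.png

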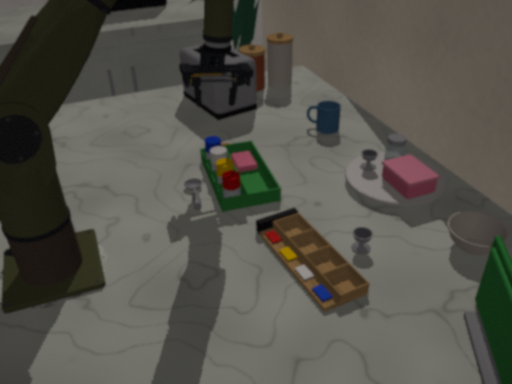

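All four pots stand upright, blue nearest the clip at (253,190), then white (257,255), yellow (258,307) and red (258,368). The gripper is clear. I let the arm settle, then hand in.

Emit:
play_rows --targets '[{"jaw":0.1,"dx":0,"dy":0,"dz":0,"yaw":0},{"jaw":0.1,"dx":0,"dy":0,"dz":0,"yaw":0},{"jaw":0.1,"dx":0,"dy":0,"dz":0,"yaw":0},{"jaw":0.1,"dx":0,"dy":0,"dz":0,"yaw":0},{"jaw":0.1,"dx":0,"dy":0,"dz":0,"yaw":0}]'

```text
clock: 41.8
tool_pos: [0.4747, 0.2883, 0.1456]
eef_rot: [0.737, 0.674, -0.044, -0.037]
contact_force: [-0.3, -0.8, -0.5]
opening: 0.903
```

```bash
python3 -c "
from plant import r
s=r.get_state();print(s['tool_pos'],s['contact_force']);print(r.finish_job())"
```

```text
[0.4747018  0.28825404 0.1455567 ] [-0.25411    -0.8258236  -0.46310489]
the job is handed in; nothing more can be done
None
```

I packed all four pots into the lunchbox in reverse order and handed the job in at about 42 s. From the orange clip outward they stand blue, white, yellow, red. The rack order from the black stop was red, yellow, white, blue, and the tiles confirm it.

**Last checks:** the scene and side cameras put every pot within about 3 mm of its cell centre. Lid tops are at about 81–83 mm, which means the undersides sit on the 4 mm floor. The pots look upright, and the gripper was raised clear with no contact force beyond sensor noise.

**What went wrong or disagreed:**
- **Missed grasps:** the first two tries on the red pot closed on nothing. The camera depth put the real fingertips about 33 mm behind the reported TCP. I corrected for that offset, and red had not been moved.
- **Tool tilt:** the tool leaned further with each move, reaching about 0.11 rad by the last placement. I allowed for it in the positioning, and the blue pot still ended upright. Pressing the pot on the rack floor to square the tool up made little difference.
- **Placing force:** pots were pressed onto the cell floor with up to about 25 N before release.
- **Wrist camera:** its lid-tilt fits for pots partly hidden behind the gripper were unreliable (slopes up to 0.14), so I relied on the scene and side views for those.

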